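# Lock the mincer head with the T-key

### The arm

A 6-joint arm with a two-finger parallel gripper is mounted at the origin on the work surface. World frame = base frame: x ahead of the robot, y to its left, z up, the work surface at z = 0. Lengths are in m, angles in rad, forces in N, time in s.
With the tool pointing down it reaches from about 0.35 to 0.775 m from the base axis. Payload 5.5 kg.
Tool frame: the origin (TCP) lies at the very end of the fingers, on their centre line; the grasp point (between the pads) lies 19 mm behind it; z points along the fingers, y is the direction in which the jaws open and shut (so a half turn about z gives the same grasp; the last joint's range is limited). The gripper opens to 85 mm and grips with 20 to 120 N. Pads are 22 mm wide; open, the fingers measure 114 mm over their backs; the gripper's body (76 mm by 85 mm) begins 54 mm behind the grasp point. The pads swing forward as they close: fully open they stand 13 mm farther back than shut.
Start: joints at [1.198, 0.313, 0.046, 1.304, 0, 1.431], TCP at [0.133, 0.56, 0.231] pointing down, gripper open.
Joint ranges: [-2.76, 2.76], [-0.86, 1.69], [-1.03, 1.26], [-2.2, 2.34], [-1.47, 1.5], [-3.14, 3.14]. Speed limits (rad/s): [2.57, 2.57, 3.14, 3.14, 3.14, 3.14].

### API

Orientations are given as a unit quaternion [w, x, y, z].
In Python, from workcell import get_state, imaging, env, spotter gives the robot as it stands.
- The arm moves only by the tool play_rows, never from a script. Its argument "moves" is a list of rows, each an object with "claw": the finger opening in cm, from 0 to 8.54; "delta_pos": the shift along the tool's x, y, z in cm, a list of three; "twist": the turn about the tool's z in degrees. A call has 1 to 12 rows; each row is the pose to reach, as a shift and turn from the pose commanded when the call began, along the tool's axes at that moment; what a row does not reach only later rows make up. A row lasts 1/8 s, in which the tool goes at most 62.5 mm and 10.7 degrees, less where a joint would pass 70% of its speed; a pose out of reach is approached as far as the arm can. A call with a gripper value outside its range is refused whole. The fingers move at their own pace and stop on an object; "force" is the grip in N (left out, the last holds). Time passes only in rows, so rows that repeat a pose let the fingers close. It gives the time, the measured TCP pose, the force and the opening at its end, in the units of the state.
- get_state(): the state, without advancing time (a new reading comes with each control period).
- imaging.read_camera(name): name is "scene" or "top" or "wrist"; returns the picture (400x640x3 uint8, red, green, blue); there is no depth.
- imaging.camera_info(name): a dict with "fx", "fy", "cx", "cy" (pixels), "k1" (the pictures are not rectified: a ray, as slopes to the right and down, at radius r is drawn at 1 + k1 r^2 times it, then the intrinsics apply), "world_to_cam" (4x4, takes a point from world to camera coordinates). Camera axes: x right, y down, z forward; pixel columns grow to the right and rows downward; lengths in m; the calibration is good to about 2 mm. A picture is of the moment at which its call begins: read the wrist's pose just before it. camera_info takes no time and is no camera call; for the wrist camera it gives the pose at the moment of the call.
- env.hand_in(): hands the job in, once; it reports no verdict.
Trained networks look in the newest picture that a camera, given by its name, has taken for a name from the list of things; names that differ only in an ending like _2 or _b are one class to them, and where a whole thing is asked for, a point or a joint stands for the part that bears it (a point fixed in the world has none). Each returns a list of dicts, best first, with "conf" (0 to 1); they miss things now and then, are a little off and sometimes report something else, mostly with a low value. They report only what shows in the picture. A call takes as long as a camera call. They do not tell look-alikes from the thing itself.
- spotter.spot_in(camera, query): "extent" ([left, top, right, bottom] in pixels, round what is visible of it).
The state is a dict: "clock": time; "joint_pos": joint angles; "qvel": joint speeds; "tau": joint torques, N m; "tcp_pos": TCP position; "orientation": TCP orientation; "wrist_force": force on the tool from outside, world axes, zero at the start; "ft_torque": the same for the moment, N m; "finger_gap": finger opening in m.
Only numpy, scipy, OpenCV 4.12 (cv2) and the standard library are available. Lean on these libraries where they do the work, as an engineer would, in place of code of your own. Each camera call takes 0.05 s, during which the arm holds its last target. There are 200 camera calls.

### The job

Pick up the red-handled T-key, lay it in the slanted blue-cheeked rest, bit end down at the foot, and let go of it there so that you can take it again by its handle. Then lower it upright into the lock well on the mincer, turning it while pressing lightly until its bit drops fully into the slot, and turn it clockwise (seen from above) as far as it goes. Leave the key standing in the lock and leave everything else where it is.

Things in the scene. Friction and masses are not known exactly. Their poses are not given: they have to be found in the camera images.
- key: T-key, 160 mm, 0.25 kg, lying flat on the yellow board (its top is 12 mm up). Origin: mid-length, on the flat underside; x runs from handle to bit, y across, z up as it lies; its axis is 8 mm above the underside. x -80 to -54: red handle bar, 70 mm across, 16 thick. x -54 to 60: square steel shaft 16 x 16. x 60 to 80: flat dark bit, 30 mm across, 12 thick.
- key_grip (a point): centre of the key's red handle bar, on the key's axis, 67 mm from the middle; axes as the key's
- key_tip (a point): centre of the end face of the key's bit, on the key's axis, 80 mm from the middle; axes as the key's
- rest: slanted rest, fixed: base plate 150 x 80 x 8 mm, a 14 mm wide rib sloping down 45 deg along +x, a stop at its low (+x) foot, a 44 mm wide shelf under the bit, and blue cheek pairs (each 10 mm along the slope, gap 20 mm, flared, 26 mm high) 36 mm up-slope and 28 mm down-slope of the middle; between them fingers can straddle the shaft. Origin: base centre on the table; x level from high end to foot, z up.
- rest_mid (a point): point on top of the rest's rib, 82 mm above the table over the rest's origin: the key's origin (mid underside) lies here when the key is right in the rest, bit 2 mm from the stop, key x sloping down 45 deg towards rest +x, key y along rest y. The key may slide those 2 mm; it lifts out straight up. Axes as the rest's (level).
- mincer: bench mincer, fixed. Origin on the table under the axis of the lock well. Its aluminium gear neck is 110 x 110 mm, 60 mm high, centred there; a steel barrel (radius up to 44 mm, top at 89 mm) runs out to +x under a feed pan (from 58 mm to +x of the well, 130 mm wide, rim 147 mm up); a white motor housing 240 mm (x) by 200 mm (y), 164 mm high, has its near face 75 mm to +y of the well.
- lock_mouth (a point): centre of the open, flared top of the round lock well on the mincer, 126 mm above the table. The well is vertical, 38 mm inside diameter, flared to about 55 mm at the mouth, outside about 62 mm. Axes as the mincer's.
- lock_seat (a point): bottom of the slot, on the well's axis, 69 mm above the table: where the bit's end face must end. The brass core's top is 16 mm higher; its slot is 15.5 mm wide, right across the well; the bit fits either way round. Slot direction is in no reading: within 0.6 rad either side of the mincer's x axis, new each time (see it down the well or feel for it). Axes as the mincer's.
- clamp (a joint): angle the brass core has been turned from where it was found, rad: 0 at the start (it cannot turn anticlockwise from there), grows clockwise seen from above, stops at 1.2. It stays where it is left; turning takes about 0.16 N m, so a light press of the bit on its face (under about 10 N) does not turn it.
- mallet: wooden-handled mallet, 180 mm, lying on the board; bystander. Origin: on its underside, near its middle.
- jar: jar with red cap, 56 mm across, 85 mm high, upright; bystander. Origin: centre of its foot.
- shaker: steel shaker, 44 mm across, 90 mm high, upright on the board; bystander. Origin: centre of its foot.
- scraper: black-handled spatula, 200 mm, lying; bystander. Origin: on its underside, near its middle.
- roll: white paper roll, 60 mm across, 50 mm high, upright; bystander. Origin: centre of its foot.
- bowl: steel bowl, 120 mm across, 50 mm high; bystander. Origin: centre of its foot.
- spray: blue bottle, 60 mm across, 150 mm high; bystander. Origin: centre of its foot.
Not all that is in view belongs to the job. What is shaped like the key but purple is not meant.

How it is judged:
By the outcome, as a careful person would: the job done as asked, in the order asked, and still so for the second after the job is handed in, with the robot touching nothing.
It also fails if it takes over 64 s, if anything falls off the work surface, if the arm or the gripper's body presses on something with over 40 N, if the wrist force passes 120 N, or if a joint passes its speed limit or range.

## Working session

There is one attempt and no reset: what is moved stays moved. The work goes in short steps, Python scripts to look and compute and a tool call to move; the robot and the scene stay as the last step left them, time stands still between calls to the robot, and variables do not carry over. Pictures are saved under pics/ and viewed, about 8 in all and at most 12, crops included, and the job is handed in when it is done.

Besides the shell and the picture viewer there is one more tool, called after "Emit:" as name([rows], argument=value, ...), one row to a line, values as JSON. play_rows: Moves the arm, as the interface text tells. Its arguments: {"type":"object","properties":{"moves":{"type":"array"},"force":{"type":"number"}},"required":["moves"]}

```bash
mkdir -p pics; cat > h.py <<'E'
import numpy as np, cv2
from workcell import get_state, imaging, env, spotter
from scipy.spatial.transform import Rotation as R
def pose():
    s=get_state(); q=s["orientation"]; return np.array(s["tcp_pos"]), R.from_quat([q[1],q[2],q[3],q[0]]).as_matrix()
def cam(n):
    return {k:(np.array(v) if k=="world_to_cam" else v) for k,v in imaging.camera_info(n).items()}
def proj(c,P):
    P=np.atleast_2d(P); T=c["world_to_cam"]; p=P@T[:3,:3].T+T[:3,3]; s=p[:,:2]/p[:,2:]; r2=(s**2).sum(1,keepdims=True)
    s=s*(1+c["k1"]*r2); return s*[c["fx"],c["fy"]]+[c["cx"],c["cy"]]
def ray(c,uv):
    d=(np.array(uv,float)-[c["cx"],c["cy"]])/[c["fx"],c["fy"]]; s=d.copy()
    for _ in range(20): s=d/(1+c["k1"]*(s@s))
    T=c["world_to_cam"]; Rm=T[:3,:3]; return -Rm.T@T[:3,3], Rm.T@np.array([s[0],s[1],1])
def onz(c,uv,z):
    o,d=ray(c,uv); return o+d*(z-o[2])/d[2]
def snap(n,f,crop=None,scale=1):
    im=imaging.read_camera(n); o=im
    if crop: o=im[crop[1]:crop[3],crop[0]:crop[2]]
    if scale!=1: o=cv2.resize(o,None,fx=scale,fy=scale,interpolation=cv2.INTER_CUBIC)
    cv2.imwrite("pics/"+f,o[:,:,::-1]); return im
E
python3 - <<'E'
from h import *
a=snap("top","top0.png"); b=snap("scene","scene0.png")
cv2.imwrite("pics/both0.png",cv2.resize(np.vstack([a,b]),(480,600))[:,:,::-1])
for n in("top","scene"):
    c=cam(n); print(n,c["fx"],c["k1"],-c["world_to_cam"][:3,:3].T@c["world_to_cam"][:3,3])
    for q in("key","rest","mincer","lock_mouth","mallet","jar","spray"):
        print(q,[(np.round(d["extent"]).tolist(),round(d["conf"],2)) for d in spotter.spot_in(n,q)][:4])
print(get_state())
E
```

```text
top 383.0116785594698 -0.05282547714816947 [ 0.38577537 -0.13165481  1.10075349]
key [([346.0, 173.0, 373.0, 234.0], 0.98), ([366.0, 282.0, 425.0, 318.0], 0.85)]
rest [([242.0, 195.0, 300.0, 231.0], 0.77)]
mincer [([36.0, 134.0, 186.0, 243.0], 0.56)]
lock_mouth [([38.0, 135.0, 184.0, 241.0], 0.85)]
mallet [([40.0, 137.0, 183.0, 241.0], 0.68), ([394.0, 175.0, 436.0, 238.0], 0.66)]
jar [([212.0, 128.0, 236.0, 156.0], 0.62), ([36.0, 134.0, 189.0, 244.0], 0.6)]
spray [([322.0, 107.0, 346.0, 142.0], 0.83)]
scene 486.4847585896769 0.04340059884164443 [ 1.59578137 -0.14431853  0.87584331]
key [([264.0, 202.0, 291.0, 244.0], 0.75), ([221.0, 159.0, 272.0, 183.0], 0.74)]
rest [([339.0, 175.0, 390.0, 231.0], 0.65), ([227.0, 219.0, 248.0, 257.0], 0.18)]
mincer []
lock_mouth [([454.0, 155.0, 614.0, 264.0], 0.88)]
mallet [([204.0, 199.0, 230.0, 243.0], 0.94), ([264.0, 200.0, 293.0, 242.0], 0.34)]
jar [([415.0, 238.0, 438.0, 272.0], 0.97)]
spray [([295.0, 234.0, 322.0, 290.0], 0.87), ([264.0, 201.0, 292.0, 245.0], 0.37)]
{'clock': 0.8, 'joint_pos': array([1.19837295e+00, 3.13150599e-01, 4.60542920e-02, 1.30358683e+00,
       1.64409321e-05, 1.43116663e+00]), 'qvel': array([-0.00229443,  0.00188086, -0.0004299 , -0.00158275, -0.0002967 ,
        0.00095013]), 'tau': array([-1.58563158e-03, -4.80394220e+01,  2.98792166e+01, -1.64028156e-04,
       -7.72104590e-05, -1.94831404e-07]), 'tcp_pos': array([0.1326809 , 0.55950814, 0.23133259]), 'orientation': array([6.37901922e-06, 1.16134192e-01, 9.93233531e-01, 5.68300121e-05]), 'wrist_force': array([-0.54524461,  0.43957002,  0.14552313]), 'ft_torque': array([-0.01055404, -0.02872768, -0.00343354]), 'finger_gap': 0.0857220833578958}
```

View pics/top0.png

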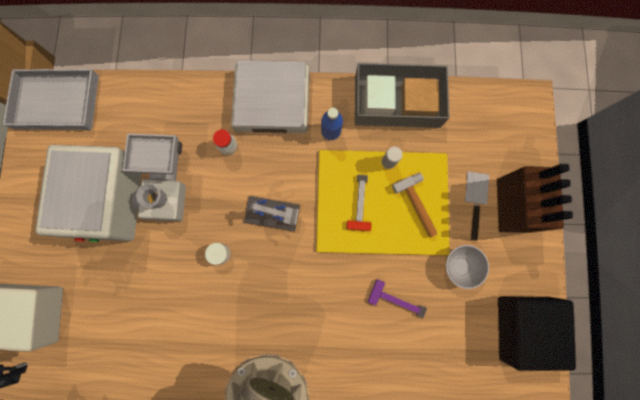

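View pics/scene0.png

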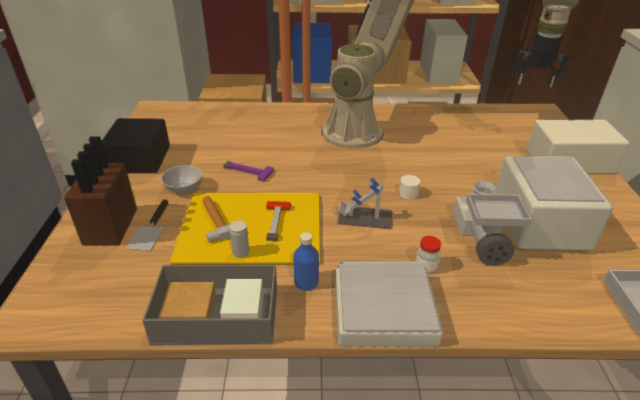

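Top view: the red-handled key is on the yellow board, with its handle at (359,226) and bit at (361,178). The look-alike is purple, at (376,292)–(424,312), and isn't meant. The rest is at (272,212) with its foot to the right (world -y). The well is at (151,196), the feed pan is toward +x and the housing toward +y. I'll confirm with a crop and take coarse positions.

```bash
python3 - <<'E'
from h import *
im=snap("top","crop1.png",(230,140,450,330),3.6)
c=cam("top"); hsv=cv2.cvtColor(im,cv2.COLOR_RGB2HSV).astype(int)
def cen(mask,z,box):
    m=np.zeros(mask.shape,bool);m[box[1]:box[3],box[0]:box[2]]=mask[box[1]:box[3],box[0]:box[2]]
    v,u=np.nonzero(m); return len(u),onz(c,(u.mean()+0.,v.mean()+0.),z)
H,S,V=hsv[...,0],hsv[...,1],hsv[...,2]
red=((H<6)|(H>174))&(S>170)&(V>90)
print("handle",cen(red,.028,(340,210,380,240)))
steel=(S<110)
print("shaft+bit",cen(steel,.028,(350,170,372,221)))
v,u=np.nonzero(steel[170:221,350:372]);print(v.min()+170,v.max()+170,u.min()+350,u.max()+350)
blue=(H>105)&(H<130)&(S>120)
m=blue[190:235,240:305].astype(np.uint8); n,l,st,ce=cv2.connectedComponentsWithStats(m)
for s,k in zip(st[1:],ce[1:]): print("blue",s[4],k+[240,190],onz(c,k+[240,190],.1))
for z,p in((.126,(151,196)),): print("well",onz(c,p,z))
w=cam("wrist");T=w["world_to_cam"];p,Rm=pose()
print("wristcam in tool",Rm.T@(-T[:3,:3].T@T[:3,3]-p),"axes(tool)\n",(T[:3,:3]@Rm).round(3),w["fx"])
E
```

```text
handle (137, array([ 0.4773116 , -0.24396749,  0.028     ]))
shaft+bit (292, array([ 0.55837449, -0.24861447,  0.028     ]))
175 220 356 366
blue 5 [262.8 201.2] [0.52837335 0.01731823 0.1       ]
blue 3 [282.         206.33333333] [ 0.51597777 -0.03403771  0.1       ]
blue 5 [261.2 213.4] [0.49583015 0.02007331 0.1       ]
blue 4 [280.5 218.5] [ 0.48366907 -0.0313226   0.1       ]
well [0.53101729 0.30685789 0.126     ]
wristcam in tool [ 0.07611281 -0.00054221 -0.14221591] axes(tool)
 [[-0.     1.     0.   ]
 [-0.955 -0.    -0.295]
 [-0.295 -0.     0.955]] 329.1234391598307
```

View pics/crop1.png

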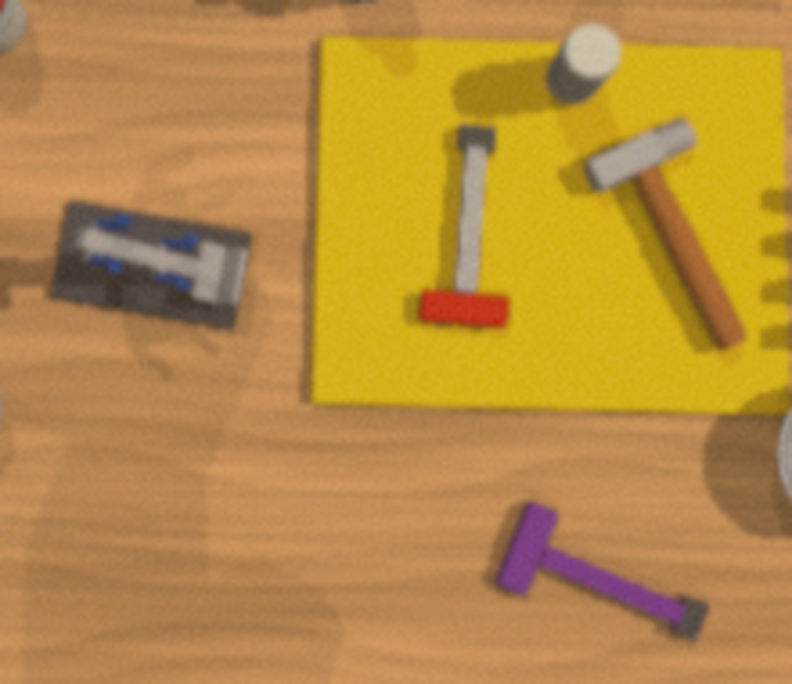

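The crop confirms it: the red bar is at crop (465,308) with its dark bit at (477,138), on the board. The purple one lies off the board. Next I'll look down the well from above.

Emit:
play_rows([
  {"claw": 8.5,"delta_pos": [-52.2,-15.5,-6.9],"twist": 0},
  {"claw": 8.5,"delta_pos": [-52.2,-15.5,-6.9],"twist": 0},
  {"claw": 8.5,"delta_pos": [-52.2,-15.5,-6.9],"twist": 0},
  {"claw": 8.5,"delta_pos": [-52.2,-15.5,-6.9],"twist": 0},
  {"claw": 8.5,"delta_pos": [-52.2,-15.5,-6.9],"twist": 0},
  {"claw": 8.5,"delta_pos": [-52.2,-15.5,-6.9],"twist": 0},
  {"claw": 8.5,"delta_pos": [-52.2,-15.5,-6.9],"twist": 0},
  {"claw": 8.5,"delta_pos": [-52.2,-15.5,-6.9],"twist": 0},
  {"claw": 8.5,"delta_pos": [-52.2,-15.5,-6.9],"twist": 0},
  {"claw": 8.5,"delta_pos": [-52.2,-15.5,-6.9],"twist": 0},
  {"claw": 8.5,"delta_pos": [-52.2,-15.5,-6.9],"twist": 0},
  {"claw": 8.5,"delta_pos": [-52.2,-15.5,-6.9],"twist": 0},
])

```text
clock: 2.35
tcp_pos: [0.6037, 0.2892, 0.3006]
orientation: [-0.0, 0.115, 0.993, 0.0]
wrist_force: [0.1, -0.2, 0.2]
finger_gap: 0.0854
```

```bash
cat >> h.py <<'E'
def psi(): 
    p,Rm=pose(); return np.degrees(np.arctan2(Rm[1,1],Rm[0,1]))
def go(tgt,ps=None):
    "tool-axis shift in cm and twist in deg to world TCP tgt, jaw angle ps"
    p,Rm=pose(); d=Rm.T@(np.array(tgt)-p)*100
    t=0 if ps is None else -(((ps-psi())+180)%360-180)
    print("go",d.round(2),"twist",round(t,1)); return d,t
E
python3 - <<'E'
from h import *
print(get_state()["qvel"].round(3),pose()[0],psi())
im=snap("wrist","w1.png"); c=cam("wrist")
cc=proj(c,[.531,.307,.126])[0]; print(cc)
x,y=np.clip(cc.astype(int),[80,80],[560,320]); cv2.imwrite("pics/w1c.png",cv2.resize(im[y-80:y+80,x-80:x+80],None,fx=3.7,fy=3.7,interpolation=cv2.INTER_CUBIC)[:,:,::-1]); print(x-80,y-80)
E
```

```text
[ 0.006 -0.004  0.001 -0.001 -0.001 -0.001] [0.60366072 0.28920374 0.30056487] 76.75205233353677
[324.7548955  101.54281122]
244 21
```

View pics/w1.png

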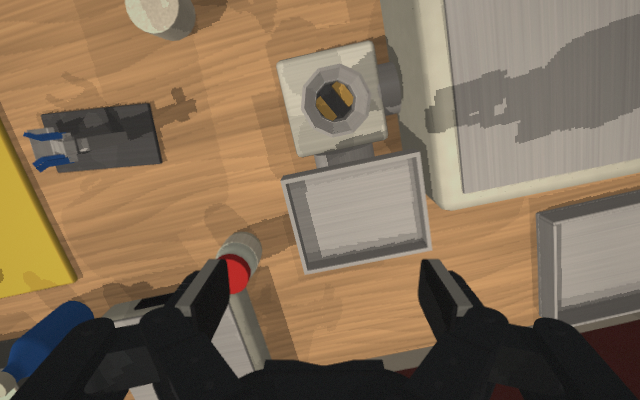

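The wrist view shows the well at about (337,99), brass core visible with a dark slot running from upper left to lower right. The rest's base is at (42–160,102–170). I'll zoom in on the well.

```bash
python3 - <<'E'
from h import *
im=cv2.imread("pics/w1.png")[:,:,::-1].copy(); c=cam("wrist")
hsv=cv2.cvtColor(im,cv2.COLOR_RGB2HSV); H,S,V=[hsv[...,i].astype(int) for i in range(3)]
m=np.zeros(H.shape,np.uint8); sl=(slice(70,130),slice(305,370))
m[sl]=((H>8)&(H<32)&(S>90)&(V>50))[sl]
n,l,st,ce=cv2.connectedComponentsWithStats(m)
for s,k in zip(st[1:],ce[1:]):
    if s[4]>8: print("brass",s,k.round(1),onz(c,k,.085))
d=np.zeros(H.shape,bool); d[sl]=(V[sl]<75)
n,l,st,ce=cv2.connectedComponentsWithStats(d.astype(np.uint8))
for i in range(1,n):
    if st[i,4]>20:
        v,u=np.nonzero(l==i); P=np.array([onz(c,(a,b),.085)[:2] for a,b in zip(u,v)]); w,E=np.linalg.eigh(np.cov(P.T)); e=E[:,1]
        print("dark",st[i],P.mean(0),np.sqrt(w),np.degrees(np.arctan2(e[1],e[0])))
cv2.imwrite("pics/w1d.png",cv2.resize(im[50:150,270:400],None,fx=6,fy=6,interpolation=cv2.INTER_NEAREST)[:,:,::-1])
# projected circles for candidates
for z in(.126,.085): print(z,onz(c,(337,99.5),z))
E
```

```text
brass [332  81  22  26 279] [343.1  93. ] [0.52719145 0.3275898  0.085     ]
brass [316  96  21  25 259] [324.9 108.8] [0.53844216 0.30557559 0.085     ]
dark [316  82  35  38 559] [0.53219706 0.31621168] [0.00471561 0.01098676] -152.82351745133795
0.126 [0.53181274 0.31842139 0.126     ]
0.085 [0.53212633 0.32000791 0.085     ]
```

View pics/w1d.png

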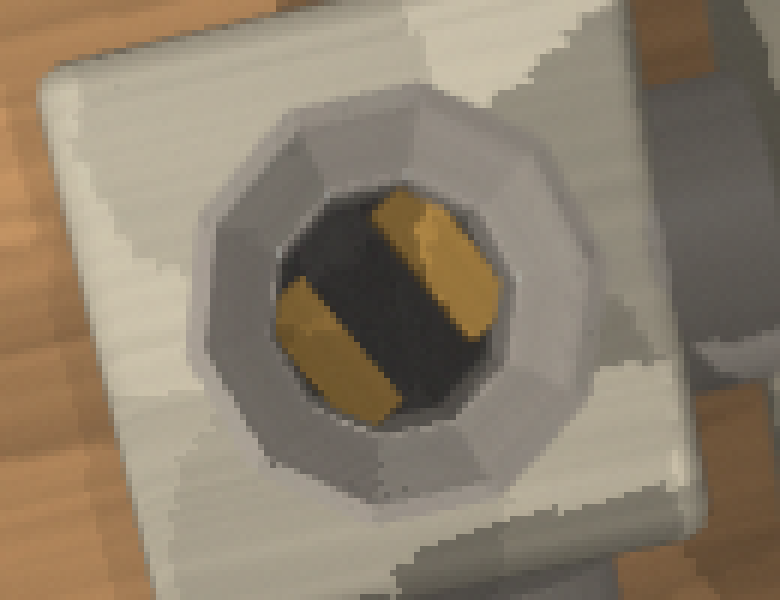

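Core centre is at about crop (388,307), and the mouth centre agrees with it. That puts the well at about (0.5325,0.317), with the slot at about +27° from world x. Now the rest.

Emit:
play_rows([
  {"claw": 8.5,"delta_pos": [-4.6,-29.2,5.1],"twist": -10},
  {"claw": 8.5,"delta_pos": [-4.6,-29.2,5.1],"twist": -10},
  {"claw": 8.5,"delta_pos": [-4.6,-29.2,5.1],"twist": -10},
  {"claw": 8.5,"delta_pos": [-4.6,-29.2,5.1],"twist": -10},
  {"claw": 8.5,"delta_pos": [-4.6,-29.2,5.1],"twist": -10},
  {"claw": 8.5,"delta_pos": [-4.6,-29.2,5.1],"twist": -10},
  {"claw": 8.5,"delta_pos": [-4.6,-29.2,5.1],"twist": -10},
  {"claw": 8.5,"delta_pos": [-4.6,-29.2,5.1],"twist": -10},
])

```text
clock: 3.4
tcp_pos: [0.5823, -0.0048, 0.2498]
orientation: [0.0, 0.028, 1.0, 0.0]
wrist_force: [-0.3, -0.3, 0.9]
finger_gap: 0.0846
```

```bash
python3 - <<'E'
from h import *
print(get_state()["qvel"].round(3),pose()[0],psi())
im=snap("wrist","w2.png"); c=cam("wrist"); np.save("c2.npy",c["world_to_cam"])
cc=proj(c,[.506,-.006,.0])[0]; print(cc)
x,y=np.clip(cc.astype(int),[110,80],[530,320]); cv2.imwrite("pics/w2c.png",cv2.resize(im[y-80:y+80,x-110:x+110],None,fx=3.6,fy=3.6,interpolation=cv2.INTER_CUBIC)[:,:,::-1]); print(x-110,y-80)
E
```

```text
[ 0.004  0.004  0.003 -0.    -0.003 -0.   ] [ 0.58232177 -0.00480658  0.24982011] 86.7986516628438
[319.1364343   99.86759568]
209 19
```

View pics/w2c.png

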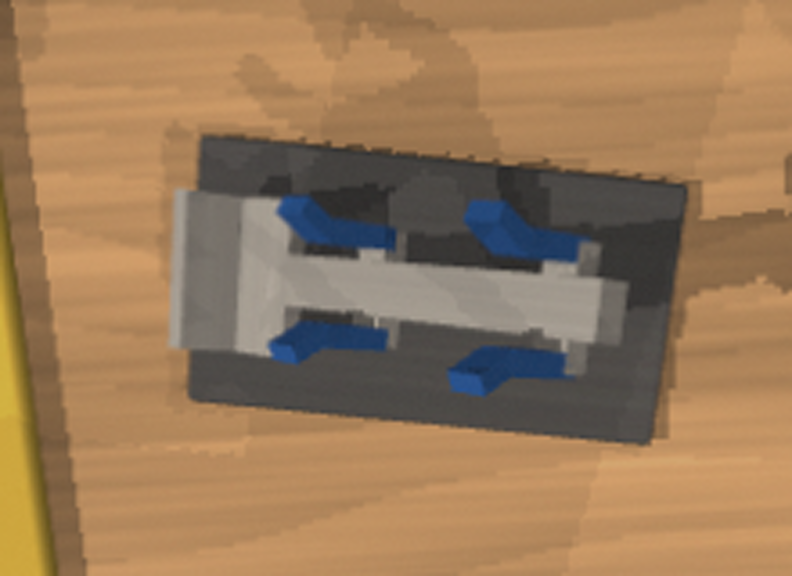

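The rest shows its base plate corners at crop (202,135), (687,184), (652,443) and (190,400). The stop and foot are on the left (world -y). I'll fit its pose.

```bash
python3 - <<'E'
from h import *
c=cam("wrist"); c["world_to_cam"]=np.load("c2.npy")
f=lambda p:np.array(p)/3.6+[209,19]-0.35
Q=np.array([onz(c,f(p),.008) for p in[(202,135),(687,184),(652,443),(190,400)]])
print(Q.round(4)); print("lens",[np.linalg.norm(Q[i]-Q[(i+1)%4]).round(4) for i in range(4)])
o=Q.mean(0); d=(Q[0]+Q[3]-Q[1]-Q[2])[:2]; a=np.arctan2(d[1],d[0]); 
from scipy.optimize import least_squares
pix=np.array([f(p) for p in[(202,135),(687,184),(652,443),(190,400)]])
def W(th,L): 
    x,y,a=th; R2=np.array([[np.cos(a),-np.sin(a)],[np.sin(a),np.cos(a)]]); L=np.array(L,float); return np.c_[L[:,:2]@R2.T+[x,y],L[:,2]]
# local corners: x foot, y left of x
L=[(.075,.04,.008),(-.075,.04,.008),(-.075,-.04,.008),(.075,-.04,.008)]
r=least_squares(lambda t:(proj(c,W(t,L))-pix).ravel(),[o[0],o[1],a]); 
print("rest",r.x[:2],np.degrees(r.x[2]),"res px",r.fun.round(1))
# check rib: predicted rib edge pts at mid in crop coordinates
s=.7071
for t in(-.05,0,.04): print(((proj(c,W(r.x,[(t*s,.007,.082-t*s),(t*s,-.007,.082-t*s)]))-[209,19]+.35)*3.6).round(0).tolist())
E
```

```text
[[ 0.457  -0.062   0.008 ]
 [ 0.479   0.0838  0.008 ]
 [ 0.5569  0.0731  0.008 ]
 [ 0.5351 -0.074   0.008 ]]
lens [np.float64(0.1475), np.float64(0.0787), np.float64(0.1487), np.float64(0.079)]
rest [0.51143829 0.00483227] -98.73103276870891 res px [ -4.1  77.7  -9.9  76.6  10.8 -67.8   2.5 -70.1]
[[593.0, 363.0], [602.0, 299.0]]
[[435.0, 341.0], [441.0, 284.0]]
[[331.0, 327.0], [335.0, 274.0]]
```

```bash
python3 - <<'E'
from h import *
from scipy.optimize import least_squares
c=cam("wrist"); c["world_to_cam"]=np.load("c2.npy")
f=lambda p:np.array(p)/3.6+[209,19]-0.35
pix=np.array([f(p) for p in[(202,135),(687,184),(652,443),(190,400)]])
def W(th,L): 
    x,y,a=th; R2=np.array([[np.cos(a),-np.sin(a)],[np.sin(a),np.cos(a)]]); L=np.array(L,float); return np.c_[L[:,:2]@R2.T+[x,y],L[:,2]]
L=[(.075,-.04,.008),(-.075,-.04,.008),(-.075,.04,.008),(.075,.04,.008)]
r=least_squares(lambda t:(proj(c,W(t,L))-pix).ravel(),[.507,.005,-1.7]); 
print("rest",r.x[:2],np.degrees(r.x[2]),"res px",r.fun.round(1))
s=.7071
for t in(-.05,0,.04): print(((proj(c,W(r.x,[(t*s,-.007,.082-t*s),(t*s,.007,.082-t*s)]))-[209,19]+.35)*3.6).round(0).tolist())
E
```

```text
rest [0.50709048 0.00523386] -98.46903092347196 res px [-1.  -0.4  1.3 -0.4  0.4  0.6 -0.7  0.5]
[[604.0, 278.0], [595.0, 342.0]]
[[441.0, 265.0], [436.0, 323.0]]
[[335.0, 258.0], [332.0, 311.0]]
```

Emit:
play_rows([
  {"claw": 8.5,"delta_pos": [-5.2,-24,5],"twist": 0},
  {"claw": 8.5,"delta_pos": [-5.2,-24,5],"twist": 0},
  {"claw": 8.5,"delta_pos": [-5.2,-24,5],"twist": 0},
  {"claw": 8.5,"delta_pos": [-5.2,-24,5],"twist": 0},
  {"claw": 8.5,"delta_pos": [-5.2,-24,5],"twist": 0},
  {"claw": 8.5,"delta_pos": [-5.2,-24,5],"twist": 0},
  {"claw": 8.5,"delta_pos": [-5.2,-24,5],"twist": 0},
])

```text
clock: 4.32
tcp_pos: [0.6206, -0.2472, 0.2]
orientation: [0.0, 0.028, 1.0, 0.0]
wrist_force: [1.0, -0.4, 0.4]
finger_gap: 0.0852
```

```bash
python3 - <<'E'
from h import *
print(get_state()["qvel"].round(3),pose()[0],psi())
im=snap("wrist","w3.png"); c=cam("wrist"); np.save("c3.npy",c["world_to_cam"])
hsv=cv2.cvtColor(im,cv2.COLOR_RGB2HSV); H,S,V=[hsv[...,i].astype(int) for i in range(3)]
red=(((H<6)|(H>174))&(S>170)&(V>90)).astype(np.uint8)
n,l,st,ce=cv2.connectedComponentsWithStats(red); i=1+np.argmax(st[1:,4]); print(st[i],ce[i])
v,u=np.nonzero(l==i); P=np.array([onz(c,(a,b),.028)[:2] for a,b in zip(u,v)]); print("handle",P.mean(0),np.degrees(cv2.minAreaRect((P*1000).astype(np.float32))[2]*np.pi/180),cv2.minAreaRect((P*1000).astype(np.float32)))
E
```

```text
[ 0.003 -0.009 -0.002 -0.002 -0.002 -0.001] [ 0.62058708 -0.24715517  0.20003131] 86.8020503664861
[ 279    4   79   34 2471] [318.1315257   19.78713072]
handle [ 0.47761493 -0.24431866] 86.69566345214844 ((478.2544250488281, -244.4370880126953), (67.76081848144531, 26.12751579284668), 86.69566345214844)
```

View pics/w3.png

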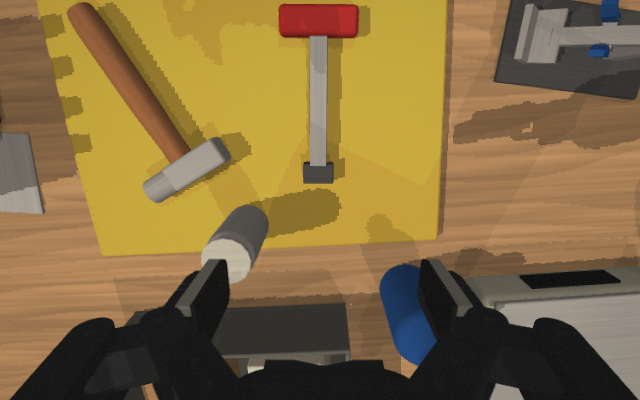

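The wrist view shows the key with its handle at (318,20), shaft along column 318 and bit at (318,173). The mallet and shaker stay clear of the fingers. I'll grasp the shaft 6 mm to the bit side of the middle.

Emit:
play_rows([
  {"claw": 5,"delta_pos": [6.95,-0.5,9],"twist": 0},
  {"claw": 5,"delta_pos": [6.95,-0.5,9],"twist": 0},
  {"claw": 5,"delta_pos": [6.95,-0.5,14],"twist": 0},
  {"claw": 5,"delta_pos": [6.95,-0.5,17],"twist": 0},
  {"claw": 5,"delta_pos": [6.95,-0.5,18.5],"twist": 0},
  {"claw": 5,"delta_pos": [6.95,-0.5,18.5],"twist": 0},
  {"claw": 0.8,"delta_pos": [6.95,-0.5,18.5],"twist": 0},
  {"claw": 0.8,"delta_pos": [6.95,-0.5,18.5],"twist": 0},
  {"claw": 0.8,"delta_pos": [6.95,-0.5,18.5],"twist": 0},
  {"claw": 0.8,"delta_pos": [6.95,-0.5,18.5],"twist": 0},
  {"claw": 0.8,"delta_pos": [6.95,-0.5,18.5],"twist": 0},
], force=45)

```text
clock: 5.75
tcp_pos: [0.5519, -0.2505, 0.0161]
orientation: [0.002, 0.029, 1.0, -0.0]
wrist_force: [0.1, 2.2, 6.5]
finger_gap: 0.0143
```

Emit:
play_rows([
  {"claw": 0.8,"delta_pos": [0,0,-4],"twist": 0},
  {"claw": 0.8,"delta_pos": [0,0,-10],"twist": 0},
  {"claw": 0.8,"delta_pos": [1,4,-14],"twist": 10},
  {"claw": 0.8,"delta_pos": [2,8,-18.4],"twist": 20},
  {"claw": 0.8,"delta_pos": [3,12,-18.4],"twist": 30},
  {"claw": 0.8,"delta_pos": [4,16,-18.4],"twist": 40},
  {"claw": 0.8,"delta_pos": [5,20,-18.4],"twist": 50},
  {"claw": 0.8,"delta_pos": [5.5,22,-18.4],"twist": 60},
  {"claw": 0.8,"delta_pos": [6,24.2,-18.4],"twist": 70},
  {"claw": 0.8,"delta_pos": [6,24.2,-18.4],"twist": 80},
  {"claw": 0.8,"delta_pos": [6,24.2,-18.4],"twist": 90},
  {"claw": 0.8,"delta_pos": [6,24.2,-18.4],"twist": 95.2},
])

```text
clock: 7.25
tcp_pos: [0.5044, -0.0049, 0.1983]
orientation: [-0.0, 0.759, 0.651, -0.0]
wrist_force: [-0.7, 0.1, -2.6]
finger_gap: 0.0146
```

```bash
python3 - <<'E'
from h import *
print(get_state()["qvel"].round(3),pose()[0],psi(),get_state()["finger_gap"],get_state()["wrist_force"])
c=cam("wrist");a=snap("wrist","w4.png"); b=imaging.read_camera("scene")
x,y=proj(cam("scene"),[.5,0,.15])[0].astype(int)
crop=cv2.resize(b[y-70:y+70,x-112:x+112],(640,400),interpolation=cv2.INTER_CUBIC)
cv2.imwrite("pics/b4.png",cv2.resize(np.vstack([a,crop]),(480,600))[:,:,::-1])
go([.5055,-.0049,.2],-8.5)
E
```

```text
[-0.001  0.002  0.003  0.002  0.     0.7  ] [ 0.50436002 -0.00492204  0.19830751] -8.73973407784113 0.014626946217780473 [-0.7101782   0.08600073 -2.58774518]
go [ 0.03  0.11 -0.17] twist -0.0
```

View pics/b4.png

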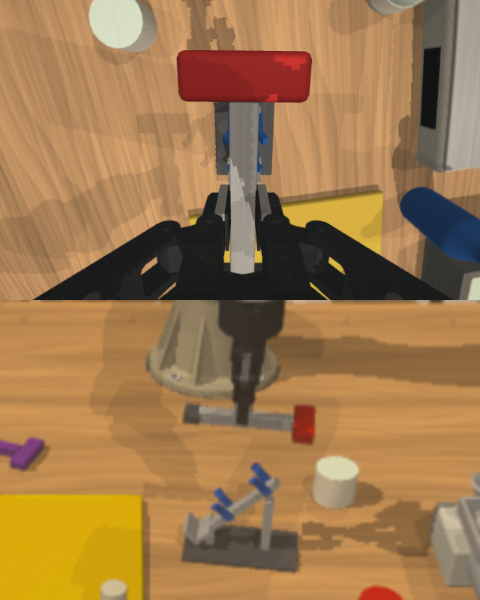

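Both views show the key held level and in line above the rest, handle toward +y over its high end and bit toward the foot. Now I lower it with a light grip so the rib tilts the key.

Emit:
play_rows([
  {"claw": 0.8,"delta_pos": [0,0.1,4],"twist": 0},
  {"claw": 0.8,"delta_pos": [0,0.1,6],"twist": 0},
  {"claw": 0.8,"delta_pos": [0,0.1,7],"twist": 0},
  {"claw": 0.8,"delta_pos": [0,0.1,7.6],"twist": 0},
  {"claw": 0.8,"delta_pos": [0,0.1,8.2],"twist": 0},
  {"claw": 0.8,"delta_pos": [0,0.1,8.8],"twist": 0},
], force=25)

```text
clock: 8.1
tcp_pos: [0.5066, -0.0067, 0.1123]
orientation: [0.002, 0.758, 0.652, -0.0]
wrist_force: [-4.9, -6.2, 9.2]
finger_gap: 0.0149
```

Emit:
play_rows([
  {"claw": 0.8,"delta_pos": [0,0,0.6],"twist": 0},
  {"claw": 0.8,"delta_pos": [0,0,1.2],"twist": 0},
  {"claw": 0.8,"delta_pos": [0,0,1.8],"twist": 0},
], force=20)

```text
clock: 8.48
tcp_pos: [0.5066, -0.0064, 0.0943]
orientation: [0.002, 0.758, 0.652, 0.0]
wrist_force: [-3.8, -3.4, 7.9]
finger_gap: 0.0144
```

```bash
python3 - <<'E'
from h import *
s=get_state(); print(pose()[0],psi(),s["finger_gap"],s["wrist_force"],s["ft_torque"])
a=snap("wrist","w5.png"); b=imaging.read_camera("scene")
x,y=proj(cam("scene"),[.5,0,.1])[0].astype(int)
crop=cv2.resize(b[y-50:y+50,x-80:x+80],(640,400),interpolation=cv2.INTER_CUBIC)
cv2.imwrite("pics/b5.png",cv2.resize(np.vstack([a,crop]),(480,600))[:,:,::-1])
go([.5055,-.0049,.079],-8.5)
E
```

```text
[ 0.50663747 -0.00644209  0.0943186 ] -8.560177841920963 0.014367765055194019 [-3.83855342 -3.429055    7.85584055] [-0.31848153  0.66955104  0.11966583]
go [ 0.13 -0.12  1.49] twist -0.1
```

View pics/b5.png

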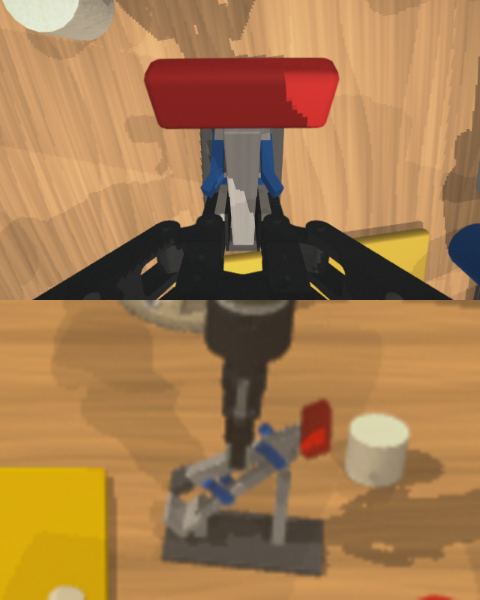

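The key is tilting as meant: shaft between both cheek pairs, bit toward the foot. I'll lower it the rest of the way.

Emit:
play_rows([
  {"claw": 0.8,"delta_pos": [0,-0.1,0.5],"twist": 0},
  {"claw": 0.8,"delta_pos": [0,-0.1,1.0],"twist": 0},
  {"claw": 0.8,"delta_pos": [0,-0.1,1.4],"twist": 0},
  {"claw": 0.8,"delta_pos": [0,-0.1,1.4],"twist": 0},
], force=20)

```text
clock: 9.07
tcp_pos: [0.5071, -0.0059, 0.0807]
orientation: [0.002, 0.758, 0.652, 0.001]
wrist_force: [-0.3, -2.6, 6.7]
finger_gap: 0.0148
```

Emit:
play_rows([
  {"claw": 2.2,"delta_pos": [0,0,0],"twist": 0},
  {"claw": 3,"delta_pos": [0,0,0],"twist": 0},
  {"claw": 4,"delta_pos": [0,0,0],"twist": 0},
  {"claw": 4,"delta_pos": [0,0,0],"twist": 0},
  {"claw": 4,"delta_pos": [0,0,-3],"twist": 0},
  {"claw": 4,"delta_pos": [0,0,-8],"twist": 0},
  {"claw": 4,"delta_pos": [0,0,-13],"twist": 0},
  {"claw": 4,"delta_pos": [0,0,-13],"twist": 0},
])

```text
clock: 10.07
tcp_pos: [0.5074, -0.0053, 0.2125]
orientation: [0.003, 0.758, 0.653, 0.003]
wrist_force: [-0.0, 0.0, -0.1]
finger_gap: 0.0402
```

```bash
python3 - <<'E'
from h import *
s=get_state(); print(pose()[0],psi(),s["finger_gap"],s["wrist_force"])
u=np.array([np.cos(np.radians(-98.5)),np.sin(np.radians(-98.5)),0]); o=np.array([.507,.005,.082])
ez=np.array([0,0,1]);kx=(u-ez)/2**.5; kz=(u+ez)/2**.5; ky=np.cross(kz,kx)
def cmp(n,im):
    c=cam(n);hsv=cv2.cvtColor(im,cv2.COLOR_RGB2HSV); H,S,V=[hsv[...,i].astype(int) for i in range(3)]
    pts=np.array([o+kx*a+ky*b+kz*d for a in(-.08,-.054) for b in(-.035,.035) for d in(0,.016)])
    q=proj(c,pts).astype(np.float32); hull=cv2.convexHull(q).astype(int)
    pm=cv2.fillConvexPoly(np.zeros(H.shape,np.uint8),hull,1)
    red=(((H<6)|(H>174))&(S>150)&(V>60))&(cv2.dilate(pm,np.ones((41,41)))>0)
    v,w=np.nonzero(red); vv,ww=np.nonzero(pm); print(n,"red",len(w),w.mean(),v.mean(),(w.min(),w.max(),v.min(),v.max()),"pred",len(ww),ww.mean(),vv.mean(),(ww.min(),ww.max(),vv.min(),vv.max()))
a=snap("wrist","w6.png"); cmp("wrist",a)
b=imaging.read_camera("scene"); cmp("scene",b); t=imaging.read_camera("top"); cmp("top",t)
x,y=proj(cam("scene"),[.5,0,.1])[0].astype(int)
crop=cv2.resize(b[y-50:y+50,x-80:x+80],(640,400),interpolation=cv2.INTER_CUBIC)
cv2.imwrite("pics/b6.png",cv2.resize(np.vstack([a,crop]),(480,600))[:,:,::-1])
h=o+kx*-.067+kz*.008; print("grip pt",h); go(h-[0,0,.028],171.5)
E
```

```text
[ 0.50736524 -0.00531507  0.21250175] -8.527745163428033 0.040248411659250694 [-0.02911432  0.02149935 -0.14778211]
wrist red 3971 321.6507177033493 137.33442457819189 (np.int64(268), np.int64(376), np.int64(119), np.int64(156)) pred 5174 322.86818708929263 135.22245844607653 (np.int64(265), np.int64(381), np.int64(113), np.int64(158))
scene red 138 382.39130434782606 180.7826086956522 (np.int64(378), np.int64(387), np.int64(171), np.int64(190)) pred 239 382.2426778242678 179.78242677824267 (np.int64(376), np.int64(388), np.int64(168), np.int64(191))
top red 28 248.5 215.46428571428572 (np.int64(246), np.int64(251), np.int64(212), np.int64(218)) pred 368 248.72282608695653 204.65217391304347 (np.int64(240), np.int64(257), np.int64(190), np.int64(219))
grip pt [0.51316651 0.04626105 0.13503301]
go [ 5.18  0.14 10.04] twist 180.0
```

View pics/b6.png

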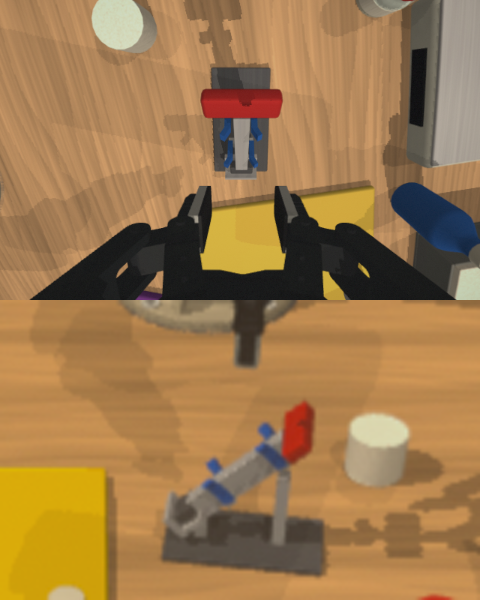

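The key lies right in the rest, bit at the foot, handle clear at the top, matching the predicted pose within 2 px. Now I turn the wrist half round for later joint range and take the handle bar by its ends.

Emit:
play_rows([
  {"claw": 8.5,"delta_pos": [2,0.1,0],"twist": -10},
  {"claw": 8.5,"delta_pos": [5.2,0.1,0],"twist": -20},
  {"claw": 8.5,"delta_pos": [5.2,0.1,0],"twist": -30},
  {"claw": 8.5,"delta_pos": [5.2,0.1,0],"twist": -40},
  {"claw": 8.5,"delta_pos": [5.2,0.1,0],"twist": -50},
  {"claw": 8.5,"delta_pos": [5.2,0.1,0],"twist": -60},
  {"claw": 8.5,"delta_pos": [5.2,0.1,0],"twist": -70},
  {"claw": 8.5,"delta_pos": [5.2,0.1,0],"twist": -80},
  {"claw": 8.5,"delta_pos": [5.2,0.1,0],"twist": -90},
  {"claw": 8.5,"delta_pos": [5.2,0.1,0],"twist": -100},
  {"claw": 8.5,"delta_pos": [5.2,0.1,0],"twist": -110},
  {"claw": 8.5,"delta_pos": [5.2,0.1,0],"twist": -120},
], force=20)

```text
clock: 11.72
tcp_pos: [0.5121, 0.0464, 0.2062]
orientation: [-0.002, -0.189, 0.982, 0.001]
wrist_force: [-0.6, 0.2, 0.3]
finger_gap: 0.0851
```

Emit:
play_rows([
  {"claw": 8.5,"delta_pos": [0,0,0],"twist": -10},
  {"claw": 8.5,"delta_pos": [0,0,0],"twist": -20},
  {"claw": 8.5,"delta_pos": [0,0,0],"twist": -30},
  {"claw": 8.5,"delta_pos": [0,0,0],"twist": -40},
  {"claw": 8.5,"delta_pos": [0,0,0],"twist": -50},
  {"claw": 8.5,"delta_pos": [0,0,0],"twist": -60},
  {"claw": 8.5,"delta_pos": [0,0,0],"twist": -60},
  {"claw": 8.5,"delta_pos": [0,0,0],"twist": -60},
])

```text
clock: 12.72
tcp_pos: [0.5128, 0.0464, 0.2073]
orientation: [-0.001, -0.651, 0.759, 0.001]
wrist_force: [-0.1, 0.4, -0.2]
finger_gap: 0.085
```

```bash
python3 - <<'E'
from h import *
s=get_state(); print(psi(),s["joint_pos"].round(2)); go([.5128,.0455,.107],171.5)
E
```

```text
171.2974937563135 [-0.07  0.21 -0.15  1.21  0.   -1.48]
go [ 0.09 -0.03 10.03] twist -0.2
```

Emit:
play_rows([
  {"claw": 8.5,"delta_pos": [0.1,0,4],"twist": 0},
  {"claw": 8.5,"delta_pos": [0.1,0,8],"twist": 0},
  {"claw": 8.5,"delta_pos": [0.1,0,10],"twist": 0},
  {"claw": 8.5,"delta_pos": [0.1,0,10],"twist": 0},
  {"claw": 6,"delta_pos": [0.1,0,10],"twist": 0},
  {"claw": 6,"delta_pos": [0.1,0,10],"twist": 0},
  {"claw": 6,"delta_pos": [0.1,0,10],"twist": 0},
  {"claw": 6,"delta_pos": [0.1,0,10],"twist": 0},
], force=20)

```text
clock: 13.72
tcp_pos: [0.514, 0.0453, 0.1092]
orientation: [0.001, -0.652, 0.758, -0.001]
wrist_force: [0.9, 0.6, 2.8]
finger_gap: 0.0694
```

Emit:
play_rows([
  {"claw": 6,"delta_pos": [0,0,0],"twist": 0},
  {"claw": 6,"delta_pos": [0,0,-3],"twist": 0},
  {"claw": 6,"delta_pos": [0,0,-7],"twist": 0},
  {"claw": 6,"delta_pos": [0,0,-11],"twist": 0},
  {"claw": 6,"delta_pos": [0,0,-15],"twist": 0},
  {"claw": 6,"delta_pos": [0,0,-19],"twist": 0},
  {"claw": 6,"delta_pos": [0,0,-19],"twist": 0},
], force=50)

```text
clock: 14.6
tcp_pos: [0.5146, 0.0453, 0.3012]
orientation: [0.002, -0.653, 0.758, -0.002]
wrist_force: [0.4, 0.8, -3.3]
finger_gap: 0.0691
```

```bash
cat > ang.py <<'E'
from h import *
from scipy.optimize import minimize
def est(save=None):
    "angle of key x below level, from red+grey silhouette in scene image: rotate about grip"
    s=get_state(); p,Rm=pose(); print(p,psi(),s["finger_gap"],s["wrist_force"].round(1),s["ft_torque"].round(2))
    b=imaging.read_camera("scene"); c=cam("scene"); w=imaging.read_camera("wrist"); cw=cam("wrist")
    x,y=proj(c,p)[0].astype(int); y0,x0=max(y-90,0),x-120
    crop=cv2.resize(b[y0:y0+150,x0:x0+240],(640,400),interpolation=cv2.INTER_CUBIC)
    if save: cv2.imwrite("pics/"+save,cv2.resize(np.vstack([w,crop]),(480,600))[:,:,::-1])
    hsv=cv2.cvtColor(w,cv2.COLOR_RGB2HSV); H,S,V=[hsv[...,i].astype(int) for i in range(3)]
    red=(((H<6)|(H>174))&(S>150)&(V>60)); v,u=np.nonzero(red[:, :]); print("wrist red",len(u),u.mean() if len(u) else 0,v.mean() if len(v) else 0)
    g=p+np.array([0,0,.026]); tx=Rm[:,0]
    for a in(45,70,90): 
        tip=g+.147*(np.cos(np.radians(a))*tx*1-np.sin(np.radians(a))*np.array([0,0,1])); print(a,"tip scene",(proj(c,tip)[0]-[x0,y0])*[2,2.667*.75],"wrist",proj(cw,tip)[0]*.75)
E
python3 -c "
from ang import *
est('b7.png')"
```

```text
[0.51462636 0.04529319 0.30116399] 171.4618090541965 0.0691408359860398 [ 0.4  0.8 -3.3] [ 0.13 -0.06  0.02]
wrist red 12808 309.30176452217364 289.41232042473456
45 tip scene [155.23340529 227.89795982] wrist [239.58313472  39.41404092]
70 tip scene [194.50612206 253.59829575] wrist [240.1531084  101.76427883]
90 tip scene [232.1017278  262.51546631] wrist [240.36261212 147.40030973]
```

View pics/b7.png

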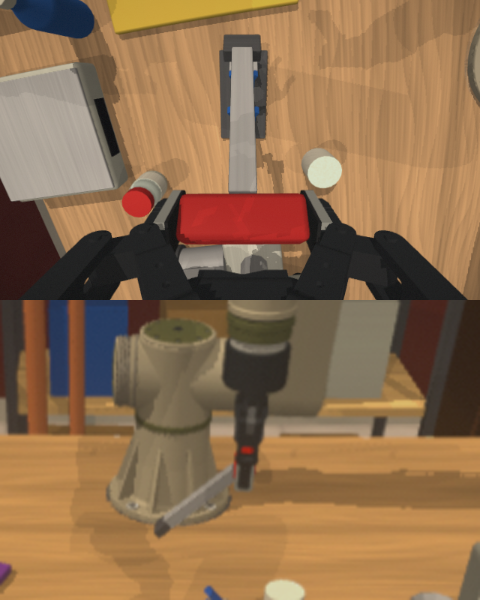

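The key is held by the bar ends, still tilted about 45–48°, with its tip toward tool +x. I'll loosen to 20 N (it may swing down), carry it over the well, turn it to the slot angle and check the tilt.

Emit:
play_rows([
  {"claw": 6,"delta_pos": [0,0,0],"twist": 0},
  {"claw": 6,"delta_pos": [-5,1.2,0],"twist": -6},
  {"claw": 6,"delta_pos": [-10,2.4,0],"twist": -12},
  {"claw": 6,"delta_pos": [-15,3.5,0.5],"twist": -18},
  {"claw": 6,"delta_pos": [-20,4.6,1],"twist": -24},
  {"claw": 6,"delta_pos": [-25,5.8,1],"twist": -30},
  {"claw": 6,"delta_pos": [-30,7,1],"twist": -35.5},
  {"claw": 6,"delta_pos": [-35.3,8.1,1],"twist": -35.5},
  {"claw": 6,"delta_pos": [-35.3,8.1,1],"twist": -35.5},
  {"claw": 6,"delta_pos": [-35.3,8.1,1],"twist": -35.5},
], force=20)

```text
clock: 15.95
tcp_pos: [0.4849, 0.4061, 0.2866]
orientation: [0.002, 0.853, -0.522, -0.001]
wrist_force: [-0.1, 0.4, -1.3]
finger_gap: 0.0693
```

```bash
cat > tip.py <<'E'
from h import *
def tip(name):
    s=get_state(); p,Rm=pose(); print(p.round(4),psi().round(1),s["finger_gap"],s["wrist_force"].round(1),s["ft_torque"].round(2))
    w=snap("wrist",name); c=cam("wrist"); g=p+[0,0,.026]; tx=Rm[:,0]; ty=Rm[:,1]; z=np.array([0,0,1.])
    gray=cv2.GaussianBlur(cv2.cvtColor(w,cv2.COLOR_RGB2GRAY),(3,3),0).astype(float)
    gx=np.abs(cv2.Sobel(gray,cv2.CV_64F,1,0)); gm=np.hypot(gx,cv2.Sobel(gray,cv2.CV_64F,0,1))
    best=[]
    for a in np.arange(30,111,1.):
        r=np.radians(a); kx=np.cos(r)*tx-np.sin(r)*z; kz=np.sin(r)*tx+np.cos(r)*z
        # silhouette lines: shaft side edges, bit sides, and end edges
        L=[]
        for sy in(-1,1):
            L+= [g+kx*t+ty*sy*.008+kz*.008 for t in np.linspace(.02,.12,25)]
            L+= [g+kx*t+ty*sy*.015+kz*.006 for t in np.linspace(.127,.147,10)]
        L+= [g+kx*.147+ty*t+kz*.006 for t in np.linspace(-.015,.015,15)]
        L+= [g+kx*.127+ty*t+kz*.006 for t in np.linspace(-.015,.015,15)]
        q=proj(c,np.array(L)).round().astype(int); ok=(q[:,0]>0)&(q[:,0]<639)&(q[:,1]>0)&(q[:,1]<399)
        best.append((gm[q[ok,1],q[ok,0]].sum()/len(L),a))
    best.sort(reverse=True); print([(round(b),a) for b,a in best[:6]]); a=best[0][1]; r=np.radians(a)
    t=g+.147*(np.cos(r)*tx-np.sin(r)*z); print("tip",t,"wrist px",proj(c,t)); return w,a,t
E
python3 -c "
from tip import *
w,a,t=tip('w8.png')
im=imaging.read_camera('scene'); cv2.imwrite('pics/s8.png',im[:,:,::-1])"
```

```text
[0.4849 0.4061 0.2866] -153.0 0.06925231946179307 [-0.1  0.4 -1.3] [ 0.08  0.03 -0.02]
[(80, np.float64(50.0)), (69, np.float64(45.0)), (66, np.float64(44.0)), (62, np.float64(43.0)), (61, np.float64(46.0)), (61, np.float64(48.0))]
tip [0.52779695 0.32193682 0.20002445] wrist px [[321.60113359  70.73772042]]
```

Tilt is 50°, with the tip about 7 mm short of the well axis. I'll lower the tip into the flared mouth, then swing the handle over it so the wall stands the key up.

Emit:
play_rows([
  {"claw": 6,"delta_pos": [0.8,-0.1,3],"twist": 0},
  {"claw": 6,"delta_pos": [0.8,-0.1,6],"twist": 0},
  {"claw": 6,"delta_pos": [0.8,-0.1,7.5],"twist": 0},
  {"claw": 6,"delta_pos": [0.8,-0.1,8.5],"twist": 0},
  {"claw": 6,"delta_pos": [0.8,-0.1,8.5],"twist": 0},
], force=20)

```text
clock: 16.68
tcp_pos: [0.4901, 0.3994, 0.2033]
orientation: [0.0, 0.852, -0.523, -0.0]
wrist_force: [0.3, 0.2, -1.6]
finger_gap: 0.0687
```

Emit:
play_rows([
  {"claw": 6,"delta_pos": [1.2,0,0.2],"twist": 0},
  {"claw": 6,"delta_pos": [2.4,0,-0.5],"twist": 0},
  {"claw": 6,"delta_pos": [3.6,0,-1.3],"twist": 0},
  {"claw": 6,"delta_pos": [5.2,0,-2.1],"twist": 0},
  {"claw": 6,"delta_pos": [6.8,0,-2.7],"twist": 0},
  {"claw": 6,"delta_pos": [8.4,0,-3.0],"twist": 0},
  {"claw": 6,"delta_pos": [9.6,0,-3.2],"twist": 0},
  {"claw": 6,"delta_pos": [10.8,0,-3.2],"twist": 0},
  {"claw": 6,"delta_pos": [10.8,0,-3.2],"twist": 0},
], force=20)

```text
clock: 17.8
tcp_pos: [0.5403, 0.3045, 0.2408]
orientation: [-0.004, 0.852, -0.523, 0.001]
wrist_force: [-5.2, 3.6, 14.4]
finger_gap: 0.0689
```

```bash
python3 -c "
from tip import *
w,a,t=tip('w9.png')
im=imaging.read_camera('scene'); cv2.imwrite('pics/s9.png',im[:,:,::-1])
go([.5325,.317,.24],-153)"
```

```text
[0.5403 0.3045 0.2408] -153.0 0.06894929309208575 [-5.2  3.6 14.4] [0.93 1.27 0.09]
[(86, np.float64(86.0)), (83, np.float64(87.0)), (81, np.float64(85.0)), (79, np.float64(88.0)), (71, np.float64(84.0)), (65, np.float64(89.0))]
tip [0.54498229 0.29540733 0.12015728] wrist px [[323.58157322 182.07312188]]
go [-1.44  0.14  0.07] twist -0.0
```

Emit:
play_rows([
  {"claw": 6,"delta_pos": [0,0,-2],"twist": 0},
  {"claw": 6,"delta_pos": [-2.0,0.1,-3.5],"twist": 0},
  {"claw": 6,"delta_pos": [-2.0,0.1,-3.5],"twist": 0},
  {"claw": 6,"delta_pos": [-2.0,0.1,-3.5],"twist": 0},
], force=20)

```text
clock: 18.4
tcp_pos: [0.5289, 0.3211, 0.2701]
orientation: [0.0, 0.853, -0.522, 0.0]
wrist_force: [-1.1, -1.1, -2.5]
finger_gap: 0.069
```

```bash
python3 -c "
from tip import *
w,a,t=tip('w10.png')
im=imaging.read_camera('scene'); c=cam('scene'); x,y=proj(c,t)[0].astype(int); print(x,y); crop=cv2.resize(im[max(y-80,0):y+45,x-100:x+100],(640,400),interpolation=cv2.INTER_CUBIC)
cv2.imwrite('pics/b10.png',cv2.resize(np.vstack([w,crop]),(480,600))[:,:,::-1])
go([.5325,.317,.24],-153)"
```

```text
[0.5289 0.3211 0.2701] -153.0 0.06903530133043215 [-1.1 -1.1 -2.5] [ 0.01  0.02 -0.  ]
[(63, np.float64(78.0)), (58, np.float64(79.0)), (58, np.float64(82.0)), (57, np.float64(77.0)), (56, np.float64(84.0)), (54, np.float64(83.0))]
tip [0.54276328 0.29388135 0.15228221] wrist px [[321.89417543 159.0342899 ]]
478 181
go [ 0.5  -0.17  2.95] twist -0.0
```

View pics/b10.png

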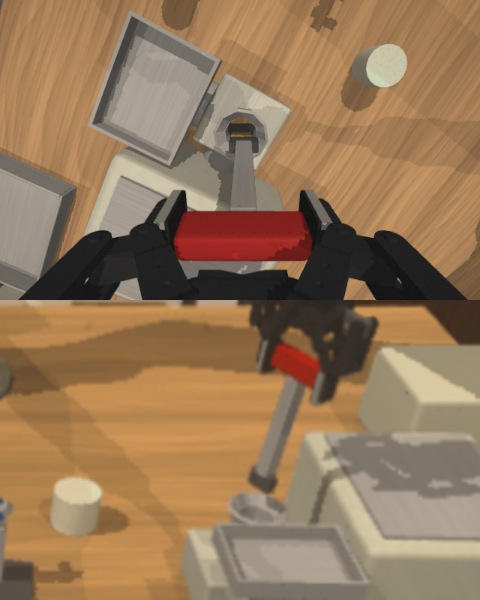

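The last view shows the key nearly upright: bit at wrist (243,145), half-scale, just short of the open well. The edge score looks ambiguous here, so I'll fit the tilt to the dark bit itself.

```bash
python3 - <<'E'
from h import *
w=cv2.imread("pics/w10.png")[:,:,::-1].copy(); p,Rm=pose(); c=cam("wrist"); tx,ty=Rm[:,0],Rm[:,1]; z=np.array([0,0,1.]); g=p+[0,0,.026]
V=w.max(2).astype(int)
for r in range(150,215,3): print(r," ".join("%3d"%v for v in V[r,296:352:3]))
for a in(78,82,86,90,94):
    r=np.radians(a); kx=np.cos(r)*tx-np.sin(r)*z; kz=np.sin(r)*tx+np.cos(r)*z
    print(a,proj(c,np.array([g+kx*t+ty*y+kz*.006 for t,y in((.147,-.015),(.147,.015),(.127,-.015),(.127,.015))])).round(0).tolist())
E
```

```text
150 163 163 166 165 165 159  98  91 100  99 135 171 173 176 173 177 183 181 181
153 163 167 164 159  86  89  87  87  90  91 100 101 101 100 135 169 181 184 179
156 163 160  83  87  87  88  85  86  89  89  97  99  97 102 106 135 169 179 184
159 139  87  84  85  87  92 111 110 111 112 125 113 103 102 103 105 147 169 182
162 105 104 104  95 134 114 113 113 113 114 134 121 120 106 102 103 105 164 166
165 104 104 116  78  46  46  46  46  45  45  48  44  47  55 105 101 103 104 164
168 105 113 119  45  44  45  47  46  45  45  43  43  54  53  56 105 104 103 121
171 114 115  75  47  47  47  45  46  44  44  43  47  52  52  52 144 117 118 121
174 115 133  75  46  44  47  45  45  44  47  46  45  46  53  56 113 115 118 121
177 136 137  78  58  66  83  83  83  81  82  82  83  84  44  84  84  98 100 102
180 133 138  93  75 147 146 145 147 146 129 118 118 118  64  86  78 100 101 100
183 135 138  90 110  59  58  58  59  58  59  59  57  59  56  58  57 113 101 101
186 136 136 102 110  60  60  60  66  65  65  64  63  66  59  61  59 118 121 115
189 136 139 157  91  62  61  86 124 122 123 124 126 124  98 
[... 299 characters left out ...]
 122 126 125 126 121  71  69  81 140 191
204 130 140  94  99  79  80 126 126 120 125 125 125 125 123 136 134 139 144 199
207  95 126 111  99 104 103 126 123 124 124 123 124 125 124 152 131 144 195 181
210  96  95 112 110 104 102 127 125 123 124 122 124 126 125 143 196 191 200 160
213  95  94  93  93  95 108 126 125 124 123 124 125 126 123 197 198 196 172 141
78 [[303.0, 152.0], [341.0, 152.0], [302.0, 161.0], [342.0, 161.0]]
82 [[303.0, 164.0], [341.0, 164.0], [302.0, 172.0], [342.0, 172.0]]
86 [[304.0, 176.0], [341.0, 176.0], [302.0, 183.0], [342.0, 183.0]]
90 [[304.0, 188.0], [340.0, 188.0], [303.0, 194.0], [342.0, 194.0]]
94 [[304.0, 199.0], [340.0, 199.0], [303.0, 205.0], [341.0, 205.0]]
```

Refit: the bit shows at rows 182–203, columns 308–343, so the tilt is about 88°, nearly upright. It's about 2 mm off the seen well centre on each tool axis. I'll correct that and lower into the well.

Emit:
play_rows([
  {"claw": 6,"delta_pos": [0.25,-0.2,1.5],"twist": 0},
  {"claw": 6,"delta_pos": [0.25,-0.2,3],"twist": 0},
  {"claw": 6,"delta_pos": [0.25,-0.2,4.5],"twist": 0},
  {"claw": 6,"delta_pos": [0.25,-0.2,5.5],"twist": 0},
  {"claw": 6,"delta_pos": [0.25,-0.2,6.0],"twist": 0},
], force=35)

```text
clock: 19.12
tcp_pos: [0.5316, 0.3194, 0.2093]
orientation: [0.0, 0.852, -0.523, -0.0]
wrist_force: [-0.0, -0.6, -2.4]
finger_gap: 0.0689
```

Free so far, with the tip about 3 mm above the core. Now a gentle descent.

Emit:
play_rows([
  {"claw": 6,"delta_pos": [0,0,0.3],"twist": 0},
  {"claw": 6,"delta_pos": [0,0,0.5],"twist": 0},
  {"claw": 6,"delta_pos": [0,0,0.7],"twist": 0},
  {"claw": 6,"delta_pos": [0,0,0.7],"twist": 0},
], force=35)

```text
clock: 19.62
tcp_pos: [0.532, 0.3196, 0.2034]
orientation: [-0.0, 0.852, -0.523, 0.0]
wrist_force: [-0.6, 0.6, -2.1]
finger_gap: 0.0691
```

Emit:
play_rows([
  {"claw": 6,"delta_pos": [0,0,0.2],"twist": 0},
  {"claw": 6,"delta_pos": [0,0,0.4],"twist": 0},
  {"claw": 6,"delta_pos": [0,0,0.5],"twist": 0},
  {"claw": 6,"delta_pos": [0,0,0.5],"twist": 0},
], force=35)

```text
clock: 20.12
tcp_pos: [0.5321, 0.32, 0.2015]
orientation: [-0.001, 0.853, -0.523, 0.001]
wrist_force: [-4.7, -1.5, 13.4]
finger_gap: 0.0694
```

Emit:
play_rows([
  {"claw": 6,"delta_pos": [0,0.1,-0.4],"twist": 0},
  {"claw": 6,"delta_pos": [0,0.2,-0.4],"twist": 0},
  {"claw": 6,"delta_pos": [0,0.2,-0.1],"twist": 0},
  {"claw": 6,"delta_pos": [0,0.2,-0.1],"twist": 0},
], force=35)

```text
clock: 20.62
tcp_pos: [0.5303, 0.319, 0.2014]
orientation: [-0.001, 0.853, -0.523, 0.0]
wrist_force: [-2.9, 0.4, 11.5]
finger_gap: 0.0689
```

Emit:
play_rows([
  {"claw": 6,"delta_pos": [0,0.1,-0.05],"twist": 0},
  {"claw": 6,"delta_pos": [0.1,0.1,-0.05],"twist": 0},
  {"claw": 6,"delta_pos": [0.2,0.1,-0.05],"twist": 0},
  {"claw": 6,"delta_pos": [0.3,0.1,0],"twist": 0},
  {"claw": 6,"delta_pos": [0.3,0.1,0],"twist": 0},
], force=35)

```text
clock: 21.25
tcp_pos: [0.531, 0.3171, 0.2017]
orientation: [-0.002, 0.853, -0.522, -0.0]
wrist_force: [-3.6, 2.6, 11.0]
finger_gap: 0.0692
```

Emit:
play_rows([
  {"claw": 6,"delta_pos": [0,0,0],"twist": 5},
  {"claw": 6,"delta_pos": [0,0,0],"twist": 10},
  {"claw": 6,"delta_pos": [-0.15,0,0],"twist": 10},
  {"claw": 6,"delta_pos": [-0.15,0,0],"twist": 5},
  {"claw": 6,"delta_pos": [-0.15,0,0],"twist": 0},
  {"claw": 6,"delta_pos": [-0.15,0,0],"twist": -5},
  {"claw": 6,"delta_pos": [-0.15,0,0],"twist": -10},
], force=35)

```text
clock: 22.12
tcp_pos: [0.5305, 0.3179, 0.2016]
orientation: [-0.002, 0.895, -0.445, 0.001]
wrist_force: [-2.7, 1.4, 10.4]
finger_gap: 0.0693
```

```bash
python3 - <<'E'
from h import *
s=get_state();p,Rm=pose();print(p,psi(),Rm.T@s["wrist_force"],Rm.T@s["ft_torque"])
w=snap("wrist","w12.png"); V=w.max(2).astype(int); H=cv2.cvtColor(w,cv2.COLOR_RGB2HSV)[...,0]; S=cv2.cvtColor(w,cv2.COLOR_RGB2HSV)[...,1]
print("V");[print(r," ".join("%3d"%v for v in V[r,284:364:4])) for r in range(180,262,4)]
print("S");[print(r," ".join("%3d"%v for v in S[r,284:364:4])) for r in range(180,262,4)]
E
```

```text
[0.5304922  0.31789916 0.20157328] -142.86029038276763 [ -2.71907021   1.27716346 -10.41190905] [-0.61109455 -0.76055894  0.0947824 ]
V
180 177 157 115 106 105  89  98 129 103 101 101 101 109 100  99 104 107 172 172 185
184 161 158 107 105 106  98  38  40  40  38  41  42  39  41 113 103 104 104 169 183
188 161 117 115 114 129  47  41  44  95  78  80  81  73  41  41 107 104 106 136 169
192 114 115 114 122  53  46  70  71 125 124 123 126 123  51  50  76 105 105 107 169
196 140 140 137  91  76  65  75  54 125 124 125 125 126  75  54  51 119 104 105 106
200 140 141 137  93  76 101  80  54 125 124 123 125 125  93  55  49 141 122 120 123
204 139 140 138  95 112 100  63  65 125 124 125 125 128 119  62  69 120 101 107 124
208 140 141 138 104 112  77 100  96 125 123 125 125 128 124  77  77 112 100 102 122
212 139 138 138 141 112  76  80  97 125 124 125 126 126 121  76  78 102 100 103 103
216 139 153 153 157 112  78  79 110 126 123 126 126 126 124  83 125 124 102 103 102
220 160 157 158 156 156  78  78 115 125 123 125 126 125 125  94 126 123 124 118 103
224 154 159 156 153 154 109  81 122 125 
[... 1865 characters left out ...]
  30  31  29  29  30  31  32
232  25  27  32  28  28  30  30  28  29  29  33  29  32  28  29  29  32  31  31 124
236  29  27  33  30  29  30  29  26  31  27  31  29  29  30  28  28  29  29 124 123
240  27  25  29  25  30  29  29  30  29  29  29  27  29  27  30  27  27 123 124 124
244  30  28  28  27  25  28  27  29  31  27  31  29  31  30  29  27 113 124 124 125
248  25  28  26  25  25 108  59  26  30  30  31  29  31  31  39 124 121 124 125 124
252  34  26  24  25  39  40  34  27  31  30  31  27  29  28  84 125 125 126 123 125
256  45  39  37  41  44  39  25  27  29  31  31  31  29  30  35 124 125 121 124 124
260  42  42  38  42  39  42  28  29  28  28  31  27  29  27  31 124 123 125 125 125
```

```bash
python3 - <<'E'
from h import *
p,Rm=pose(); c=cam("wrist")
w=cv2.imread("pics/w12.png")[:,:,::-1].copy(); hsv=cv2.cvtColor(w,cv2.COLOR_RGB2HSV).astype(int)
m=(hsv[...,1]>100)&(hsv[...,0]>8)&(hsv[...,0]<32); m[:170]=0; m[222:]=0; m[:,:290]=0; m[:,350:]=0
def chars():
    V=w.max(2)
    for r in range(172,224,1):
        print(r,"".join("B" if m[r,x] else ("#" if V[r,x]<48 else "+" if V[r,x]<62 else "-" if V[r,x]<84 else ".") for x in range(288,352)))
chars()
T=lambda P:(Rm.T@(np.array(P)-p))*1000
for uv in((312,180),(328,180),(304,196),(304,206),(310,209)): print(uv,T(onz(c,uv,.085)).round(1))
for n,P in(("bit",[(x,y) for x in(-6,6) for y in(-15,15)]),):
    for zz in(.085,.105): print(zz,[proj(c,p+Rm@np.array([x+1.5,y+2.5,0])/1000*1+[0,0,zz-p[2]])[0].round(0).tolist() for x,y in P])
E
```

```text
172 .....................-..........................................
173 ................................................................
174 ...............-................................................
175 ................................................................
176 ........-.......................................................
177 ................................................................
178 .................................BBB............................
179 ..............................BBBBBBBBB.........................
180 ..........................BBBBBBBBBBBBBBBB......................
181 ......................BBBBBBBBBBBBBBBBBBBBBBB...................
182 ...................##+#++BBBBBBBBBBBBBBBBBBBBBBB................
183 .................-############+BBBBBBBBBBBBBBBBBB-..............
184 .................##################################-............
185 ................+###################################............
186 ...............#+###################################-...........
187 ..............-############+++++###+#####+#+#########-.......
[... 2084 characters left out ...]
.........---------...........................-............
219 ..............----------........................................
220 ...............---------..........................-.............
221 ...............--------.........................................
222 ................-------.........................................
223 .................------.........................................
(312, 180) [ 13.3  -8.3 116.6]
(328, 180) [ 13.3   4.6 116.5]
(304, 196) [ -0.2 -15.  116.6]
(304, 206) [ -8.8 -15.2 116.6]
(310, 209) [-11.4 -10.2 116.6]
0.085 [[308.0, 201.0], [344.0, 201.0], [307.0, 187.0], [344.0, 187.0]]
0.105 [[306.0, 209.0], [346.0, 209.0], [306.0, 194.0], [346.0, 194.0]]
```

The core and slot show clearly in the pixel map. The bit is centred on the slot (rows 184–196 against 183–197), but the slot lies about 4° clockwise of the bit now. I'll ease it back in small turns while pressing lightly.

Emit:
play_rows([
  {"claw": 6,"delta_pos": [0,0,0],"twist": 2},
  {"claw": 6,"delta_pos": [0,0,0],"twist": 4},
  {"claw": 6,"delta_pos": [0,0,0],"twist": 4},
  {"claw": 6,"delta_pos": [0,0,0],"twist": 6},
  {"claw": 6,"delta_pos": [0,0,0],"twist": 6},
], force=35)

```text
clock: 22.8
tcp_pos: [0.5313, 0.3181, 0.2017]
orientation: [-0.003, 0.87, -0.493, 0.001]
wrist_force: [-0.6, 2.1, 8.5]
finger_gap: 0.0687
```

Emit:
play_rows([
  {"claw": 6,"delta_pos": [0.1,0,0],"twist": -1},
  {"claw": 6,"delta_pos": [0.2,0,0],"twist": -1},
  {"claw": 6,"delta_pos": [0.3,0,0.05],"twist": -1},
  {"claw": 6,"delta_pos": [0.4,0,0.05],"twist": -1},
], force=35)

```text
clock: 23.3
tcp_pos: [0.5326, 0.3158, 0.2018]
orientation: [-0.003, 0.875, -0.485, -0.0]
wrist_force: [-3.3, 5.0, 13.4]
finger_gap: 0.0692
```

```bash
cat > asc.py <<'E'
from h import *
def asc(name,r0=172,r1=218):
    p,Rm=pose(); s=get_state(); print(p.round(4),psi().round(1),"F tool",(Rm.T@s["wrist_force"]).round(1))
    w=snap("wrist",name); hsv=cv2.cvtColor(w,cv2.COLOR_RGB2HSV).astype(int); V=w.max(2)
    m=(hsv[...,1]>100)&(hsv[...,0]>8)&(hsv[...,0]<32)
    for r in range(r0,r1): print(r,"".join("B" if m[r,x] else ("#" if V[r,x]<48 else "+" if V[r,x]<62 else "-" if V[r,x]<84 else ".") for x in range(288,352)))
E
python3 -c "
from asc import *
asc('w13.png')"
```

```text
[0.5326 0.3158 0.2018] -148.0 F tool [ -6.    0.1 -13.4]
172 ................................................................
173 ................................................................
174 ................................................................
175 ................................................................
176 ................................................................
177 ...................-............................................
178 ................................................................
179 .............-..................................................
180 .............-..................................................
181 ................................................................
182 ................................BBBB............................
183 .............................BBBBBBBBBBB........................
184 ..........................BBBBBBBBBBBBBBBBB.....................
185 ........................BBBBBBBBBBBBBBBBBBBBBB..................
186 .....................############################-..............
187 ....
[... 1430 characters left out ...]
------....
208 ..............---BBBBBBBB........................BB--.------....
209 ...............--BBBBBBBB........................BB-..------....
210 ...............--.BBBBBBB........................BB-..------....
211 ...............---BBBBBB.........................B-..-------....
212 ...............----BBBBB.........................B-...------....
213 .................---BBBB..............................------....
214 .................---.BBB..............................-----.....
215 ..................---.BB..............................----......
216 .................------................................-........
217 .................-------.............................-..-.......
```

The slot is now parallel to the bit (row 185.5, level) at jaw angle 212°. The bit sits about 2 mm too far toward the far edge, so I'll back it off and press.

Emit:
play_rows([
  {"claw": 6,"delta_pos": [-0.1,0,-0.3],"twist": 0},
  {"claw": 6,"delta_pos": [-0.25,0,-0.3],"twist": 0},
  {"claw": 6,"delta_pos": [-0.25,0,0],"twist": 0},
  {"claw": 6,"delta_pos": [-0.25,0,0.1],"twist": 0},
  {"claw": 6,"delta_pos": [-0.25,0,0.1],"twist": 0},
], force=35)

```text
clock: 23.98
tcp_pos: [0.5318, 0.3167, 0.2017]
orientation: [-0.003, 0.875, -0.485, 0.001]
wrist_force: [-2.2, 4.1, 17.2]
finger_gap: 0.0696
```

```bash
python3 -c "
from asc import *
asc('w14.png')"
```

```text
[0.5318 0.3167 0.2017] -148.0 F tool [ -4.6  -0.4 -17.2]
172 ................................................................
173 ................................................................
174 ................................................................
175 ................................................................
176 ..................-.............................................
177 ................................................................
178 ............--..................................................
179 ................................................................
180 ................................................................
181 ...............................BBBBBB...........................
182 ............................BBBBBBBBBBBB........................
183 .........................BBBBBBBBBBBBBBBBBBB....................
184 ......................-+++++++++++++++++++++++++................
185 ....................#############################-..............
186 .................#################################-.............
187 ....
[... 1430 characters left out ...]
------....
208 ..............---BBBBBBBB........................B--.-------....
209 ..............---BBBBBBBB........................B-..-------....
210 ...............--.BBBBBB.........................B-...------....
211 ................--.BBBBB.........................B-...------....
212 .................--.BBBB..............................------....
213 ..................--.BBB..............................-----.....
214 .................----BBB..............................---.......
215 .................-----...............................---........
216 ................--------........................................
217 ................--------..............................-.........
```

The bit is parallel, but its front edge just rides on the far slot edge, and it stuck there under too much press. I'll unload fully, then measure and shift.

Emit:
play_rows([
  {"claw": 6,"delta_pos": [0,0,-0.8],"twist": 0},
  {"claw": 6,"delta_pos": [-0.2,-0.15,-1.0],"twist": 0},
  {"claw": 6,"delta_pos": [-0.2,-0.15,-1.0],"twist": 0},
], force=35)

```text
clock: 24.4
tcp_pos: [0.5308, 0.3179, 0.207]
orientation: [0.001, 0.874, -0.485, -0.0]
wrist_force: [2.4, 2.8, -1.0]
finger_gap: 0.0694
```

```bash
python3 -c "
from asc import *
asc('w15.png',165,215); go([.5322,.3189,.2017],-148)"
```

```text
[0.5308 0.3179 0.207 ] -148.0 F tool [-1.1 -3.5  1. ]
165 ................................................................
166 ................................................................
167 ................................................................
168 ................................................................
169 ................................................................
170 ................................................................
171 ................................................................
172 ..................-.............................................
173 ................................................................
174 ............-...................................................
175 ............-...................................................
176 ................................................................
177 ..............................BBBB..............................
178 ............................BBBBBBBBBB..........................
179 .........................BBBBBBBBBBBBBBBBB......................
180 .......
[... 1737 characters left out ...]
------........................---------......
206 .............---.BBBBBBBB........................-..------......
207 ..............---.BBBBBBB........................-..------......
208 ...............---.BBBBB...........................-------......
209 ...............----BBBBB............................-----.......
210 ................----BBBB.........................-..----........
211 ................-----.BB.........................-..--..........
212 ................--------............................-...........
213 .................-------........................................
214 .................-------........................................
go [-0.02 -0.17  0.53] twist -0.0
```

The sloped slot edge gives the slot at 207.6°, consistent with the first look; the "level" edge earlier was the bit itself covering it. The bit is now centred on the slot, so I'll turn back 4.4°, shift 1 mm along the slot and lower.

Emit:
play_rows([
  {"claw": 6,"delta_pos": [0,-0.1,0],"twist": 4.4},
  {"claw": 6,"delta_pos": [0,-0.1,0],"twist": 4.4},
  {"claw": 6,"delta_pos": [0,-0.1,0.3],"twist": 4.4},
  {"claw": 6,"delta_pos": [0,-0.1,0.5],"twist": 4.4},
  {"claw": 6,"delta_pos": [0,-0.1,0.7],"twist": 4.4},
  {"claw": 6,"delta_pos": [0,-0.1,0.7],"twist": 4.4},
], force=35)

```text
clock: 25.2
tcp_pos: [0.5314, 0.3184, 0.2017]
orientation: [-0.0, 0.855, -0.518, 0.0]
wrist_force: [-2.1, 0.9, 5.1]
finger_gap: 0.0692
```

```bash
python3 -c "
from asc import *
asc('w16.png',176,214)"
```

```text
[0.5314 0.3184 0.2017] -152.4 F tool [-1.7  1.5 -5.1]
176 ................................................................
177 ..........-.....................................................
178 ..........-.....................................................
179 .............................BBBBBB.............................
180 ...........................BBBBBBBBBBBBBB.......................
181 .........................BBBBBBBBBBBBBBBBBBBBB..................
182 .......................BBBBBBBBBBBBBBBBBBBBBBBBB................
183 ....................#############################...............
184 ..................B###############################..............
185 ................+##################################.............
186 ...............#####################################............
187 ..............#############----++++----++++++++#####+...........
188 ..............#++#########+..................--+#####-..........
189 .............#++####+++----....................-######-.........
190 ............-+#++##+------......................###+###-........
191 .......
[... 875 characters left out ...]
++----....
204 ..............----B------........................BB++++-----....
205 ..............---.BBBBBBB........................BB--.------....
206 ..............---.BBBBBBB........................BB+..------....
207 ..............---.BBBBBBB........................BB-...-----....
208 ...............---BBBBBBB........................BB-...-----....
209 ................--BBBBBB.........................BB....-----....
210 .................--BBBBB..........................B...----......
211 .................-.-BBBB..............................---.......
212 ...................--BBB..............................--........
213 ..................----BB..............................-.-.......
```

Emit:
play_rows([
  {"claw": 6,"delta_pos": [0,0,-0.5],"twist": 0},
  {"claw": 6,"delta_pos": [-0.25,0,-0.5],"twist": 0},
  {"claw": 6,"delta_pos": [-0.25,0,-0.2],"twist": 0},
  {"claw": 6,"delta_pos": [-0.25,0,0],"twist": 0},
  {"claw": 6,"delta_pos": [-0.25,0,0.2],"twist": 0},
  {"claw": 6,"delta_pos": [-0.25,0,0.2],"twist": 0},
], force=35)

```text
clock: 26.0
tcp_pos: [0.5305, 0.3207, 0.1984]
orientation: [0.0, 0.855, -0.518, -0.0]
wrist_force: [0.2, 0.2, -1.7]
finger_gap: 0.0693
```

The bit dropped in: z is 0.1984 with no contact force. On down.

Emit:
play_rows([
  {"claw": 6,"delta_pos": [0,0,0.3],"twist": 0},
  {"claw": 6,"delta_pos": [0,0,0.6],"twist": 0},
  {"claw": 6,"delta_pos": [0,0,0.8],"twist": 0},
  {"claw": 6,"delta_pos": [0,0,1.0],"twist": 0},
  {"claw": 6,"delta_pos": [0,0,1.0],"twist": 0},
], force=35)

```text
clock: 26.62
tcp_pos: [0.5305, 0.3207, 0.1886]
orientation: [0.0, 0.855, -0.518, -0.0]
wrist_force: [-0.3, 0.9, -3.1]
finger_gap: 0.0695
```

Emit:
play_rows([
  {"claw": 6,"delta_pos": [0,0,0.2],"twist": 0},
  {"claw": 6,"delta_pos": [0,0,0.4],"twist": 0},
  {"claw": 6,"delta_pos": [0,0,0.4],"twist": 0},
], force=35)

```text
clock: 27.0
tcp_pos: [0.5308, 0.3209, 0.1866]
orientation: [-0.001, 0.855, -0.518, 0.0]
wrist_force: [-2.2, -1.2, 6.1]
finger_gap: 0.0689
```

Seated: 15 mm below the core-top contact. Now I straighten the key (about 2° lean) by moving the handle over the well axis, firm the grip and turn clockwise.

Emit:
play_rows([
  {"claw": 6,"delta_pos": [0.25,0,0],"twist": 0},
  {"claw": 6,"delta_pos": [0.5,0,0],"twist": 0},
  {"claw": 6,"delta_pos": [0.5,0,0.1],"twist": 0},
], force=35)

```text
clock: 27.38
tcp_pos: [0.5323, 0.318, 0.1866]
orientation: [-0.002, 0.855, -0.518, -0.001]
wrist_force: [-6.7, 3.2, 15.8]
finger_gap: 0.069
```

Emit:
play_rows([
  {"claw": 6,"delta_pos": [0,0,0],"twist": 0},
  {"claw": 6,"delta_pos": [0,0,0],"twist": 5},
  {"claw": 6,"delta_pos": [0,0,0],"twist": 10},
  {"claw": 6,"delta_pos": [0,0,0],"twist": 15},
  {"claw": 6,"delta_pos": [0,0,0],"twist": 20},
], force=60)

```text
clock: 28.0
tcp_pos: [0.5333, 0.319, 0.1867]
orientation: [-0.003, 0.752, -0.659, -0.001]
wrist_force: [-2.3, 3.8, 9.6]
finger_gap: 0.0694
```

```bash
python3 -c "
from h import *
s=get_state();p,Rm=pose();print(p,psi(),(Rm.T@s['wrist_force']).round(1),(Rm.T@s['ft_torque']).round(2),s['joint_pos'].round(2))"
```

```text
[0.53325254 0.3189705  0.1866555 ] -172.4971353459278 [-4.1  1.7 -9.5] [-0.68 -1.61 -0.22] [ 0.41  0.41  0.08  1.23  0.   -1.29]
```

Torque is about 0.2 N m, so the core is turning. I'll continue to the stop.

Emit:
play_rows([
  {"claw": 6,"delta_pos": [0,0,0],"twist": 6},
  {"claw": 6,"delta_pos": [0,0,0],"twist": 12},
  {"claw": 6,"delta_pos": [0,0,0],"twist": 18},
  {"claw": 6,"delta_pos": [0,0,0],"twist": 24},
  {"claw": 6,"delta_pos": [0,0,0],"twist": 30},
  {"claw": 6,"delta_pos": [0,0,0],"twist": 36},
  {"claw": 6,"delta_pos": [0,0,0],"twist": 42},
  {"claw": 6,"delta_pos": [0,0,0],"twist": 48},
  {"claw": 6,"delta_pos": [0,0,0],"twist": 48},
])

```text
clock: 29.12
tcp_pos: [0.5352, 0.3188, 0.1866]
orientation: [0.004, -0.419, 0.908, 0.001]
wrist_force: [1.2, 4.9, 6.7]
finger_gap: 0.0693
```

```bash
python3 -c "
from h import *
s=get_state();p,Rm=pose();print(p,psi(),(Rm.T@s['wrist_force']).round(1),(Rm.T@s['ft_torque']).round(2),s['joint_pos'].round(2))"
```

```text
[0.53518918 0.31877427 0.1866495 ] 139.57296199675469 [-4.6  2.2 -6.7] [-0.48 -1.26 -0.01] [ 0.41  0.41  0.08  1.23  0.   -0.46]
```

Emit:
play_rows([
  {"claw": 6,"delta_pos": [0,0,0],"twist": 3},
  {"claw": 6,"delta_pos": [0,0,0],"twist": 6},
  {"claw": 6,"delta_pos": [0,0,0],"twist": 9},
  {"claw": 6,"delta_pos": [0,0,0],"twist": 9},
])

```text
clock: 29.62
tcp_pos: [0.5355, 0.3185, 0.1867]
orientation: [0.004, -0.347, 0.938, 0.001]
wrist_force: [1.5, 2.8, 5.8]
finger_gap: 0.0689
```

```bash
python3 -c "
from h import *
s=get_state();p,Rm=pose();print(p,psi(),(Rm.T@s['wrist_force']).round(1),(Rm.T@s['ft_torque']).round(2),s['joint_pos'].round(2))"
```

```text
[0.5354807  0.31847976 0.18669891] 130.61245943475942 [-3.   1.1 -5.7] [-0.36 -1.23 -0.26] [ 0.41  0.41  0.08  1.23  0.   -0.3 ]
```

Emit:
play_rows([
  {"claw": 6,"delta_pos": [0,0,0],"twist": 3},
  {"claw": 6,"delta_pos": [0,0,0],"twist": 6},
  {"claw": 6,"delta_pos": [0,0,0],"twist": 6},
])

```text
clock: 30.0
tcp_pos: [0.5344, 0.3181, 0.1866]
orientation: [0.003, -0.3, 0.954, 0.001]
wrist_force: [-1.2, -0.0, 7.0]
finger_gap: 0.0693
```

```bash
python3 -c "
from asc import *
s=get_state();p,Rm=pose();print((Rm.T@s['ft_torque']).round(2)); asc('w17.png',184,226)"
```

```text
[-0.23 -0.45 -2.57]
[0.5344 0.3181 0.1866] 124.9 F tool [ 0.9  0.6 -7. ]
184 ................................................................
185 ................................................................
186 .........................BBBBBBBBBBBBBBBBBBBBB..................
187 ........................BBBBBBBBBBBBBBBBBBBB-#+.................
188 .......................BBBBBBBBBBBBBBBBB+#######................
189 .....................BBBBBBBBBBBBBB-+############-..............
190 ....................BBBBBBBBBB--+#+#++++##++++####+.............
191 ..................BBBBBBBB------+-------------+#####-...........
192 .................BBBBBB+##-....................#####++..........
193 ................BB+######+.....................##++++++.........
194 ..............++++++###+++.....................++--+++-+........
195 .............++++++++++++-.....................+++++++++++......
196 ............+++++++++++++-.....................+++++++++#+-.....
197 ............-++++++++++++-.....................-++++-+++#+-.....
198 ...........--++++++++++---.....................-++---+++#
[... 1170 characters left out ...]
..------..
216 .........-----........BB.........................BBB....------..
217 .........-----..-.-...B..........................B......------..
218 .........-----........B..................................----...
219 ..........----....-..............................-.......----...
220 ..........----...........................................----...
221 ..........----...........................................---....
222 ...........--...-........................................---....
223 ...........--............................................---....
224 ............-..-..........................................-.....
225 ............-.-....-......................................-.....
```

The torque jumped to 2.6 N m while the slot reads about 140° (start 207.6° − 68.8° = 138.9°), so the stop is reached. I'll relieve the torque, release and rise.

Emit:
play_rows([
  {"claw": 6,"delta_pos": [0,0,0],"twist": -3},
  {"claw": 6,"delta_pos": [0,0,-0.1],"twist": -6},
  {"claw": 6,"delta_pos": [0,0,-0.1],"twist": -6},
])

```text
clock: 30.42
tcp_pos: [0.5343, 0.3179, 0.1866]
orientation: [0.002, -0.347, 0.938, 0.001]
wrist_force: [0.7, 3.0, 6.3]
finger_gap: 0.0694
```

```bash
python3 -c "
from h import *
s=get_state();p,Rm=pose();print(p,psi(),(Rm.T@s['wrist_force']).round(1),(Rm.T@s['ft_torque']).round(2))"
```

```text
[0.5342825  0.31793224 0.18662387] 130.56578255463722 [-2.6  1.8 -6.2] [-0.76 -0.97 -0.06]
```

Emit:
play_rows([
  {"claw": 7.2,"delta_pos": [0,0,0],"twist": 0},
  {"claw": 8.5,"delta_pos": [0,0,0],"twist": 0},
  {"claw": 8.5,"delta_pos": [0,0,0],"twist": 0},
  {"claw": 8.5,"delta_pos": [0,0,0],"twist": 0},
  {"claw": 8.5,"delta_pos": [0,0,-3],"twist": 0},
  {"claw": 8.5,"delta_pos": [0,0,-7],"twist": 0},
  {"claw": 8.5,"delta_pos": [0,0,-12],"twist": 0},
  {"claw": 8.5,"delta_pos": [-7,0,-13],"twist": 0},
  {"claw": 8.5,"delta_pos": [-7,0,-13],"twist": 0},
  {"claw": 8.5,"delta_pos": [-7,0,-13],"twist": 0},
])

```text
clock: 31.68
tcp_pos: [0.5867, 0.3622, 0.3132]
orientation: [-0.001, -0.347, 0.938, -0.0]
wrist_force: [-0.9, 1.0, -0.1]
finger_gap: 0.0847
```

```bash
python3 - <<'E'
from h import *
s=get_state();p,Rm=pose();print(p,psi(),s["wrist_force"].round(1))
c=cam("wrist"); w=snap("wrist","w18.png")
hsv=cv2.cvtColor(w,cv2.COLOR_RGB2HSV).astype(int);H,S,V=hsv[...,0],hsv[...,1],hsv[...,2]
def rp(im,c,box):
    hsv=cv2.cvtColor(im,cv2.COLOR_RGB2HSV).astype(int);H,S,V=hsv[...,0],hsv[...,1],hsv[...,2]
    m=(((H<6)|(H>174))&(S>150)&(V>50)).astype(np.uint8); n,l,st,ce=cv2.connectedComponentsWithStats(m)
    return [(st[i].tolist(),ce[i].round(1).tolist()) for i in range(1,n) if st[i,4]>25]
for n,im in(("wrist",w),("scene",imaging.read_camera("scene")),("top",imaging.read_camera("top"))):
    c=cam(n); print(n,rp(im,c,None),"pred seated grip/top",proj(c,[[.5325,.316,.216],[.5325,.316,.229]]).round(1).tolist())
    hsv=cv2.cvtColor(im,cv2.COLOR_RGB2HSV).astype(int)
    if n=="wrist":
        m=(((hsv[...,0]<6)|(hsv[...,0]>174))&(hsv[...,1]>150)); v,u=np.nonzero(m); 
        P=np.array([onz(c,(a,b),.229)[:2] for a,b in zip(u,v)])*1000; print(cv2.minAreaRect(P.astype(np.float32)))
    for q in("mallet","jar","spray","rest","key"): print(q,[(np.round(d["extent"]).tolist(),round(d["conf"],2)) for d in spotter.spot_in(n,q)][:2]) if n=="scene" else None
E
```

```text
[0.58668241 0.36224278 0.31322004] 130.56984043298365 [-0.9  1.  -0.1]
wrist [([274, 96, 103, 28, 2361], [325.2, 109.4]), ([86, 102, 50, 45, 1736], [110.2, 123.5])] pred seated grip/top [[323.1, 109.6], [323.0, 110.2]]
((718.7332763671875, 269.7409973144531), (419.6466064453125, 175.8526611328125), 3.541987657546997)
scene [([215, 0, 53, 61, 1579], [245.2, 23.1]), ([0, 8, 8, 26, 58], [2.9, 22.5]), ([480, 15, 15, 23, 91], [488.2, 23.6]), ([3, 34, 29, 58, 256], [16.4, 62.3]), ([484, 150, 18, 18, 159], [492.5, 158.5]), ([421, 236, 20, 17, 270], [430.0, 244.0])] pred seated grip/top [[491.5, 158.8], [492.6, 154.5]]
mallet [([204.0, 197.0, 231.0, 245.0], 0.92)]
jar [([292.0, 234.0, 320.0, 291.0], 0.74), ([415.0, 236.0, 440.0, 273.0], 0.6)]
spray [([399.0, 174.0, 418.0, 201.0], 0.55)]
rest [([339.0, 178.0, 389.0, 228.0], 0.61)]
key [([224.0, 159.0, 273.0, 183.0], 0.78), ([481.0, 150.0, 502.0, 196.0], 0.61)]
top [([213, 130, 18, 17, 232], [221.6, 138.0]), ([117, 178, 28, 23, 264], [130.6, 189.3])] pred seated grip/top [[131.2, 189.3], [128.6, 188.4]]
```

```bash
python3 - <<'E'
from h import *
w=cv2.imread("pics/w18.png")[:,:,::-1].copy(); c=cam("wrist"); hsv=cv2.cvtColor(w,cv2.COLOR_RGB2HSV).astype(int)
m=((hsv[...,0]<6)|(hsv[...,0]>174))&(hsv[...,1]>150); m[:,:270]=0;m[:,380:]=0;m[:90]=0;m[126:]=0
v,u=np.nonzero(m); P=np.array([onz(c,(a,b),.229)[:2] for a,b in zip(u,v)]); e=np.linalg.eigh(np.cov(P.T))[1][:,1]
print("handle angle",np.degrees(np.arctan2(e[1],e[0]))%180,cv2.minAreaRect((P*1000).astype(np.float32)))
# brass edge direction in w18
b=(hsv[...,1]>100)&(hsv[...,0]>8)&(hsv[...,0]<32)&(np.hypot(*(np.indices(b.shape)[::-1]-np.array(proj(c,[.5325,.316,.085])[0])[:,None,None]))<24) if False else None
x,y=proj(c,[.5325,.316,.085])[0].astype(int); V=w.max(2); mm=(hsv[...,1]>100)&(hsv[...,0]>8)&(hsv[...,0]<32); print(x,y)
for r in range(y-26,y+26): print(r,"".join("B" if mm[r,k] else "R" if m[r,k] else "#" if V[r,k]<48 else "+" if V[r,k]<62 else "-" if V[r,k]<84 else "." for k in range(x-32,x+32)))
E
```

```text
handle angle 133.25190089600818 ((531.5148315429688, 316.8302001953125), (15.588739395141602, 68.49956512451172), 43.29686737060547)
323 105
79 ................................................................
80 ................................................................
81 ................................................................
82 ................................................................
83 ................................................................
84 ................................................................
85 ................................................................
86 ................................................................
87 ............................-------.............................
88 ..........................--++---BBBBBB-........................
89 .........................-BBBBBBBBBBBBBBB.......................
90 ........................BBBBBBBBBBBBBBBBBB......................
91 ......................BBBBBBBBBBBBBBBBBBBBBB-...................
92 ....................-BBBBBBBBBBBBBBBBBBBBBBB--..................
93 ....
[... 1907 characters left out ...]
RRRRR.....
121 RRRRRRRRRRRRRRRRRRRRRRRRRRRRRRRRRRRRRR....---...................
122 RRRRRRRRRRRRRRRRRR.......BBBBBBBBBBBBBBB..--....................
123 ........................-.BBBBBBBB--+--.........................
124 .........................------------...........................
125 ................................................................
126 ................................................................
127 ................................................................
128 ................................................................
129 ................................................................
130 ................................................................
```

```bash
python3 -c "
from h import *
print(env.hand_in())"
```

```text
the job is handed in; nothing more can be done
None
```

The job is done and handed in at about 32 s of the 64 s allowed. The red-handled key stands in the lock, turned clockwise to the stop, and the robot is clear of it.

**What I did**
- I picked the key up by its shaft and laid it in the slanted rest, bit at the foot, and let go. The handle there matched the expected pose within 2 px.
- I took it again by the ends of the handle bar and stood it upright against the flared mouth of the well.
- The bit dropped in after a few tries at lining up with the slot (about 27.6° from world x). It ended 15 mm below where it first touched the brass core.
- I turned it clockwise until the torque jumped from about 0.25 to 2.6 N m, then eased off and released.

**What the last checks showed**
- **Seating:** the handle is within 2 px of the fully seated position in all three cameras. The slot is 16 mm deep and I measured 15 mm; I put the last millimetre down to a slight lean.
- **Turn:** just before release the slot read about 140°, against 138.9° expected at the 1.2 rad stop. After release the handle reads 133°, about 6° past that, which fits the bit's play in the slot.
- **Other things:** the mallet, jar and rest were found where they started. I did not check the shaker, scraper, roll or bowl again. The last spotter call for the spray gave a box where the roll stands, and its best jar box was on the spray's spot, so I took that as mislabelling.
- **Pressing too hard:** while searching for the slot I pressed with up to about 17 N, above the 10 N light press asked for. Comparing views before and after showed no sign that the core had turned early.

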